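Book in and gauge a batch of hot-air nozzles

TASK

Book the batch in first: take the hand scanner from its dock, hold it square-on to the job label on the sloped stand, window centred about 10 cm from the label, steady for two seconds, and stand it back in its dock. Then, working from the tallest nozzle on the bench to the shortest (there are three or four), slide each nozzle upright down over the gauge pin as far as it will go; stand it upright, wholly on the long cork pad if it goes fully home on the gauge block, or on the square pad if it stops short. Leave the other things on the bench where they are.

Things in the scene. Friction and masses are not known exactly. Their poses are not given: they have to be found in the camera images.
- nozzle100a: Steel hot-air nozzle standing on its open end, cylinder 44 mm across with a foot flange 56 mm across and 12 mm high; 100 mm tall in all, the top 10 mm a stub 22 mm across. Origin: centre of its underside; z up. Its hidden socket below is 27 mm wide and 34 mm deep (goes home) or only 12 mm deep (stops short); the name does not tell which. At most one of each height is present.
- nozzle100b: Steel hot-air nozzle standing on its open end, cylinder 44 mm across with a foot flange 56 mm across and 12 mm high; 100 mm tall in all, the top 10 mm a stub 22 mm across. Origin: centre of its underside; z up. Its hidden socket below is 27 mm wide and 34 mm deep (goes home) or only 12 mm deep (stops short); the name does not tell which. At most one of each height is present.
- nozzle88a: Steel hot-air nozzle standing on its open end, cylinder 44 mm across with a foot flange 56 mm across and 12 mm high; 88 mm tall in all, the top 10 mm a stub 22 mm across. Origin: centre of its underside; z up. Its hidden socket below is 27 mm wide and 34 mm deep (goes home) or only 12 mm deep (stops short); the name does not tell which. At most one of each height is present.
- nozzle88b: Steel hot-air nozzle standing on its open end, cylinder 44 mm across with a foot flange 56 mm across and 12 mm high; 88 mm tall in all, the top 10 mm a stub 22 mm across. Origin: centre of its underside; z up. Its hidden socket below is 27 mm wide and 34 mm deep (goes home) or only 12 mm deep (stops short); the name does not tell which. At most one of each height is present.
- nozzle76a: Steel hot-air nozzle standing on its open end, cylinder 44 mm across with a foot flange 56 mm across and 12 mm high; 76 mm tall in all, the top 10 mm a stub 22 mm across. Origin: centre of its underside; z up. Its hidden socket below is 27 mm wide and 34 mm deep (goes home) or only 12 mm deep (stops short); the name does not tell which. At most one of each height is present.
- nozzle76b: Steel hot-air nozzle standing on its open end, cylinder 44 mm across with a foot flange 56 mm across and 12 mm high; 76 mm tall in all, the top 10 mm a stub 22 mm across. Origin: centre of its underside; z up. Its hidden socket below is 27 mm wide and 34 mm deep (goes home) or only 12 mm deep (stops short); the name does not tell which. At most one of each height is present.
- nozzle64a: Steel hot-air nozzle standing on its open end, cylinder 44 mm across with a foot flange 56 mm across and 12 mm high; 64 mm tall in all, the top 10 mm a stub 22 mm across. Origin: centre of its underside; z up. Its hidden socket below is 27 mm wide and 34 mm deep (goes home) or only 12 mm deep (stops short); the name does not tell which. At most one of each height is present.
- nozzle64b: Steel hot-air nozzle standing on its open end, cylinder 44 mm across with a foot flange 56 mm across and 12 mm high; 64 mm tall in all, the top 10 mm a stub 22 mm across. Origin: centre of its underside; z up. Its hidden socket below is 27 mm wide and 34 mm deep (goes home) or only 12 mm deep (stops short); the name does not tell which. At most one of each height is present.
- gauge: Fixed gauge: aluminium block 80 x 80 x 15 mm with a steel pin standing at its centre, 24 mm in diameter and 30 mm tall above the block (tip at 45 mm, its last 8 mm tapered to 14 mm). Origin: centre of the block's underside.
- gauge_seat (a point): Centre of the gauge block's top face, at the foot of the pin, 15 mm above the table: a sound nozzle's underside comes to here, a blocked one's stops 18 mm above it. The pin tip is 30 mm above it.
- long_pad: Cork pad for nozzles that go home, fixed flat on the table, 280 mm (x) by 85 mm (y), 1 mm thin (no rim). Origin: its centre, at table height.
- square_pad: Cork pad for nozzles that stop short, fixed flat on the table, 150 x 150 mm, 1 mm thin (no rim). Origin: its centre, at table height.
- scanner: Hand scanner standing nose down, 126 mm tall: grey head 60 (x) x 50 (y) x 34 mm high, above it a black handle 36 (x) x 28 (y) mm from 34 to 126 mm. Origin: centre of the window on the underside of the head. z points up along the handle; it looks along -z.
- scanner_spot (a point): Point on the scanner's line of sight, 100 mm in front of the window: bring it to the label's centre.
- dock: Fixed black dock for the scanner: shallow open box 90 (x) x 80 (y) mm outside, 78 x 68 mm inside, floor at 6 mm, rim at 16 mm. Origin: centre of its underside; the scanner stands in it with their x axes along one another.
- job_label: White label with black bars, 60 (x) x 80 (y) mm, on the sloped face of a loose white stand (110 x 100 mm, 71 mm high). Origin: the label's centre, 44 mm above the table; z is the outward normal, sloped 0.5 rad from vertical towards the robot's side.
- solder_spool: Bystander, to be left alone: metal solder spool, 52 mm across, 40 mm tall. Origin: centre of its underside.
- phone: Bystander, to be left alone: black phone lying flat, 150 x 72 x 9 mm. Origin: centre of its underside.
- driver: Bystander, to be left alone: screwdriver lying flat, 150 mm long. Origin: centre of its underside.
- flux_bottle: Bystander, to be left alone: capped bottle, 40 mm across, 90 mm tall. Origin: centre of its underside.
- tweezers: Bystander, to be left alone: steel tweezers lying flat, 120 mm long. Origin: centre of its underside.
- sponge_holder: Bystander, to be left alone: black holder with a yellow sponge, 90 x 70 x 22 mm. Origin: centre of its underside.
- circuit_board: Bystander, to be left alone: green circuit board lying flat, 75 x 50 x 6 mm. Origin: centre of its underside.

How it is judged:
By the outcome, as a careful person would: the job done as asked, in the order asked, and still so for the second after the job is handed in, with the robot touching nothing.
Of nozzle100a, nozzle100b only 1 to 1 are there at a start; the rules pass over those that are not, and their reading is None.
Of nozzle88a, nozzle88b only 1 to 1 are there at a start; the rules pass over those that are not, and their reading is None.
Of nozzle76a, nozzle76b only 1 to 1 are there at a start; the rules pass over those that are not, and their reading is None.
Of nozzle64a, nozzle64b only 1 to 1 are there at a start; the rules pass over those that are not, and their reading is None.
Of nozzle100a, nozzle100b, nozzle88a, nozzle88b, nozzle76a, nozzle76b, nozzle64a, nozzle64b only 7 to 8 are there at a start; the rules pass over those that are not, and their reading is None.
At some moment in a run one of nozzle100a, nozzle100b, nozzle88a, nozzle88b, nozzle76a, nozzle76b, nozzle64a, nozzle64b, label_stand may be knocked a few centimetres aside while the robot is not near it.
It also fails if it takes over 210 s, if anything falls off the work surface, if the arm or the gripper's body presses on something with over 40 N, if the wrist force passes 120 N, or if a joint passes its speed limit or range.

ROBOT

A 6-joint arm with a two-finger parallel gripper is mounted at the origin on the work surface. World frame = base frame: x ahead of the robot, y to its left, z up, the work surface at z = 0. Lengths are in m, angles in rad, forces in N, time in s.
With the tool pointing down it reaches from about 0.375 to 0.9 m from the base axis. Payload 3.1 kg.
Tool frame: the origin (TCP) lies midway between the tips of the shut fingers; the grasp point (between the pads) lies 19 mm behind it; z points along the fingers, y is the direction in which the jaws open and shut (so a half turn about z gives the same grasp; the last joint's range is limited). The gripper opens to 85 mm and grips with 20 to 120 N. Pads are 22 mm wide; open, the fingers measure 114 mm over their backs; the gripper's body (76 mm by 85 mm) begins 54 mm behind the grasp point. The pads swing forward as they close: fully open they stand 13 mm farther back than shut.
Start: joints at [-1.403, 0.527, 1.433, -0, 1.181, -0.178], TCP at [0.212, -0.588, 0.231] pointing down, gripper open.
Joint ranges: [-3.08, 3.08], [-0.75, 2.2], [0.22, 2.44], [-1.43, 4.57], [0, 2.65], [-2.85, 2.85]. Speed limits (rad/s): [2.79, 2.79, 3.14, 3.14, 3.14, 3.14].

INTERFACE

Orientations are given as a unit quaternion [x, y, z, w].
In Python, from station import manip gives the robot as it stands.
- The arm moves only by the tool servo_tool, never from a script. Its argument "increments" is a list of rows, each an object with "hand": the closure, from 0 (fully open) to 1 (shut); "travel": the shift along the tool's x, y, z in mm, a list of three; "yaw": the turn about the tool's z in degrees. A call has 1 to 20 rows; each row shifts and turns the commanded pose from where the row before left it, along the tool's axes as they then stand; what a row does not reach is not made up. A row lasts 1/10 s, in which the tool goes at most 50 mm and 8.59 degrees, less where a joint would pass 70% of its speed; a pose out of reach is approached as far as the arm can. A call with a gripper value outside its range is refused whole. The fingers move at their own pace and stop on an object; "newtons" is the grip in N (left out, the last holds). Time passes only in rows, so rows that do not move let the fingers close. It gives the time, the measured TCP pose, the force and the opening at its end, in the units of the state.
- manip.sense(): the state, without advancing time (a new reading comes with each control period).
- manip.snapshot(name): name is "side" or "top"; returns a dict with "pixels" (420x560x3 uint8, blue, green, red), "fx", "fy", "cx", "cy" (pixels), "D" ([k1, k2, p1, p2, k3] as OpenCV has them; the pictures are not rectified), "R" (3x3) and "t" (3): a world point X has camera coordinates R X + t. Camera axes: x right, y down, z forward; pixel columns grow to the right and rows downward; lengths in m; the calibration is good to about 2 mm. A picture is of the moment at which its call begins. There is no depth.
- manip.sign_off(): hands the job in, once; it reports no verdict.
The state is a dict: "t": time; "q": joint angles; "qd": joint speeds; "tau": joint torques, N m; "tcp_pos": TCP position; "tool_rot": TCP orientation; "force": force on the tool from outside, world axes, zero at the start; "ft_torque": the same for the moment, N m; "finger_gap": opening from 0.0 (shut) to 1.0 (fully open).
Only numpy, scipy, OpenCV 4.12 (cv2) and the standard library are available. Lean on these libraries where they do the work, as an engineer would, in place of code of your own. Each camera call takes 0.05 s, during which the arm holds its last target.

## Working session

There is one attempt and no reset: what is moved stays moved. The work goes in short steps, Python scripts to look and compute and a tool call to move; the robot and the scene stay as the last step left them, time stands still between calls to the robot, and variables do not carry over. Pictures are saved under pics/ and viewed, and the job is handed in when it is done.

Besides the shell and the picture viewer there is one more tool, called by a JSON object that holds its "op" and its "data", one argument or row to a line. servo_tool: Moves the arm, as the interface text tells. Its arguments: {"type":"object","properties":{"increments":{"type":"array","items":{"type":"object","properties":{"hand":{"type":"number"},"travel":{"type":"array","items":{"type":"number"}},"yaw":{"type":"number"}}}},"newtons":{"type":"number"}},"required":["increments"]}

I'll start by looking at the scene.

```bash
ls; mkdir -p pics; python3 - <<'E'
from station import manip
import cv2
s=manip.sense(); print({k:(v if not hasattr(v,'__len__') else [round(float(x),4) for x in v]) for k,v in s.items()})
for n in("side","top"):
    d=manip.snapshot(n); cv2.imwrite(f"pics/{n}0.png",d["pixels"])
    print(n,d["fx"],d["fy"],d["cx"],d["cy"],d["D"],d["R"],d["t"])
E
```

```text
pics
{'t': 0.0, 'q': [-1.4025, 0.5285, 1.4339, 0.0, 1.1814, -0.1785], 'qd': [0.0008, 0.0017, -0.0029, -0.0003, -0.0006, -0.0003], 'tau': [-0.0005, -44.2352, -17.8021, -0.0005, 0.0084, -0.0], 'tcp_pos': [0.2124, -0.5871, 0.2303], 'tool_rot': [0.985, 0.1725, 0.0, -0.0011], 'force': [0.5799, -0.7535, 1.1218], 'ft_torque': [0.0267, -0.0361, -0.0125], 'finger_gap': 0.9968686948311468}
side 381.9438412169531 381.9438412169531 283.31393815308905 218.53840869388574 [0.00965884 0.         0.         0.         0.        ] [[-0.95006649 -0.31123928 -0.02244504]
 [-0.17616266  0.5943294  -0.78469056]
 [ 0.25756628 -0.74155422 -0.61948119]] [0.51813985 0.09002324 0.68943191]
top 434.1921682775484 434.1921682775484 277.0646134271494 209.93675599845514 [-0.05227168  0.          0.          0.          0.        ] [[-0.0086185  -0.99961056 -0.02654158]
 [-0.99193728  0.01190239 -0.1261696 ]
 [ 0.12643637  0.02524019 -0.99165356]] [0.01100929 0.53645872 0.93392   ]
```

View pics/side0.png

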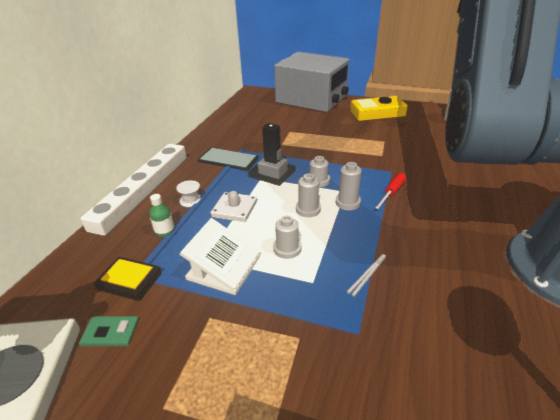

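View pics/top0.png

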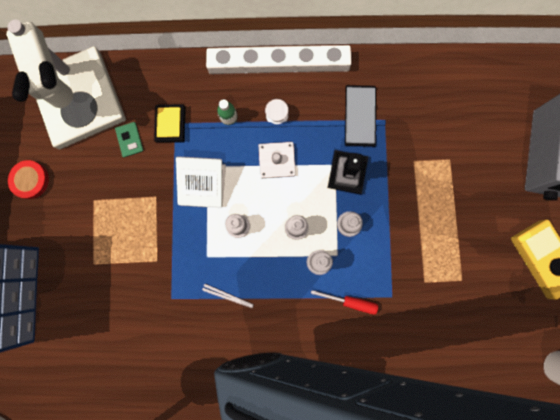

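```bash
cat > h.py <<'E'
import numpy as np, cv2
from station import manip
def snap(n,name=None):
    d=manip.snapshot(n)
    if name: cv2.imwrite(f"pics/{name}.png",d["pixels"])
    return d
def K(d): return np.array([[d["fx"],0,d["cx"]],[0,d["fy"],d["cy"]],[0,0,1.]])
def ray(d,uv):
    p=cv2.undistortPoints(np.array([[uv]],float),K(d),np.array(d["D"],float))[0,0]
    R=np.array(d["R"]);t=np.array(d["t"]);return -R.T@t, R.T@np.array([p[0],p[1],1.])
def onz(d,uv,z):
    c,r=ray(d,uv);return c+r*(z-c[2])/r[2]
def tri(d1,u1,d2,u2):
    c1,r1=ray(d1,u1);c2,r2=ray(d2,u2)
    A=np.stack([r1,-r2],1);s=np.linalg.lstsq(A,c2-c1,rcond=None)[0]
    a=c1+r1*s[0];b=c2+r2*s[1];return (a+b)/2,np.linalg.norm(a-b)
def proj(d,X):
    X=np.atleast_2d(np.array(X,float));rv=cv2.Rodrigues(np.array(d["R"]))[0]
    return cv2.projectPoints(X,rv,np.array(d["t"],float),K(d),np.array(d["D"],float))[0][:,0]
def crop(d,x,y,w,h,k,name):
    im=d["pixels"][y:y+h,x:x+w];im=cv2.resize(im,None,fx=k,fy=k,interpolation=cv2.INTER_CUBIC)
    for i in range(0,w,20):
        cv2.putText(im,str(x+i),(i*k,10),0,.35,(0,0,255),1);cv2.line(im,(i*k,12),(i*k,18),(0,0,255),1)
    for j in range(0,h,20):
        cv2.putText(im,str(y+j),(0,j*k+4),0,.35,(0,0,255),1)
    cv2.imwrite(f"pics/{name}.png",im)
E
python3 - <<'E'
from h import *
a=snap("top");b=snap("side")
crop(a,165,80,230,200,3,"topc");crop(b,160,110,250,180,3,"sidec")
E
```

```text
(no output)
```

View pics/topc.png

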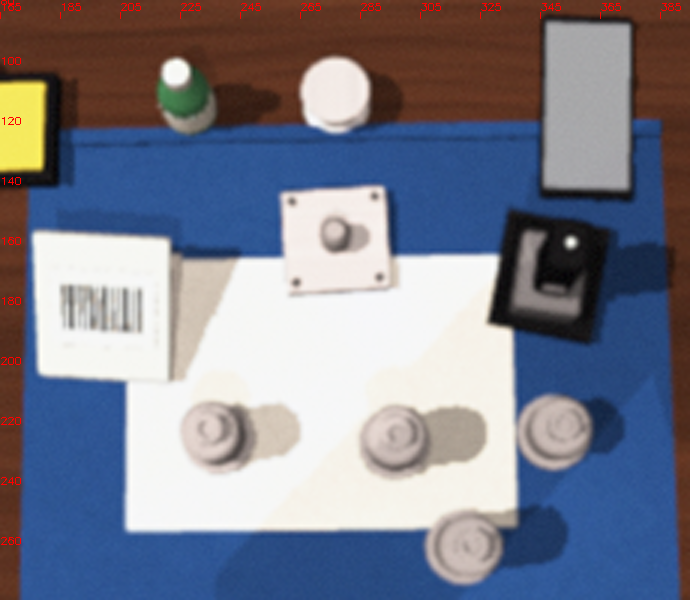

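View pics/sidec.png

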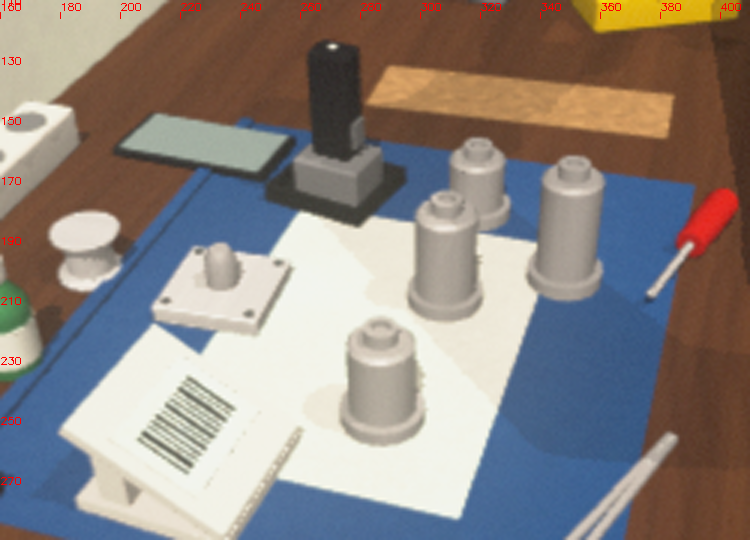

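```bash
python3 - <<'E'
from h import *
a=snap("top");b=snap("side")
T=lambda x,y:(165+x/3,80+y/3);S=lambda x,y:(160+x/3,110+y/3)
P={"N1":((210,430),(380,327)),"N2":((400,433),(447,200)),"N3":((567,424),(478,147)),"N4":((469,546),(574,164)),"pin":((335,226),(220,246)),"scan":((570,242),(333,47)),"label":((102,308),(190,424))}
for k,(u,v) in P.items(): print(k,*tri(a,T(*u),b,S(*v)))
# block corners z=.015
print("block",[onz(a,T(*c),.015)[:2].round(4) for c in((281,192),(387,187),(395,288),(290,295))])
print("dock rim",[onz(a,T(*c),.016)[:2].round(4) for c in((510,208),(610,230),(590,342),(490,323))])
print("stand top",[onz(a,T(*c),z)[:2].round(4) for c,z in(((33,231),.071),((171,239),.071),((170,382),.017),((40,375),.017))])
for nm,cs in(("long",((415,160),(450,160),(462,280),(425,283))),("sq",((93,198),(157,197),(158,263),(94,266)))): 
    q=np.array([onz(a,c,.001)[:2] for c in cs]);print(nm,q.round(4).tolist(),q.mean(0))
E
```

```text
N1 [0.50492319 0.09504565 0.07209307] 0.002111710378842531
N2 [ 0.49969022 -0.04017637  0.08327788] 0.000985978402083639
N3 [ 0.50688607 -0.16107898  0.05828847] 0.00045859538989692595
N4 [ 0.42053146 -0.08569921  0.09905946] 0.0013247758172999797
pin [0.65782094 0.00474901 0.04417145] 0.0019697972698893896
scan [ 0.6232875  -0.15605823  0.13058708] 0.0002535996652009077
label [0.59898604 0.17990698 0.04172858] 0.0008313205749971681
block [array([0.694 , 0.0474]), array([ 0.6967, -0.0347]), array([ 0.617 , -0.0397]), array([0.6126, 0.0407])]
dock rim [array([ 0.6783, -0.1291]), array([ 0.6599, -0.2053]), array([ 0.5731, -0.1869]), array([ 0.5887, -0.1115])]
stand top [array([0.6519, 0.2259]), array([0.6441, 0.124 ]), array([0.5462, 0.1323]), array([0.5529, 0.2323])]
long [[0.6544, -0.3168], [0.6536, -0.399], [0.3762, -0.4103], [0.3707, -0.3259]] [ 0.51371742 -0.36300421]
sq [[0.5744, 0.4414], [0.5747, 0.2874], [0.4211, 0.2811], [0.4148, 0.432]] [0.49626565 0.36048261]
```

```bash
python3 - <<'E'
from h import *
a=snap("top");b=snap("side")
crop(a,320,140,60,60,10,"t1");crop(b,240,115,70,75,8,"s1");crop(a,170,145,70,70,8,"t2");crop(b,170,210,100,90,7,"s2")
E
```

```text
(no output)
```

View pics/t1.png

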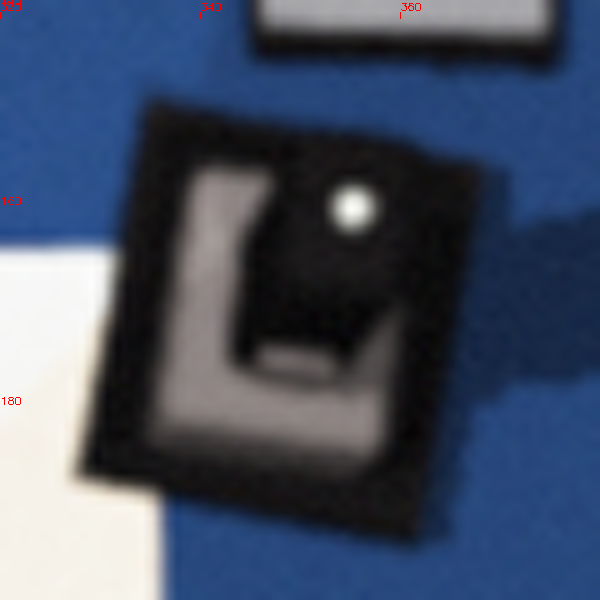

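View pics/s1.png

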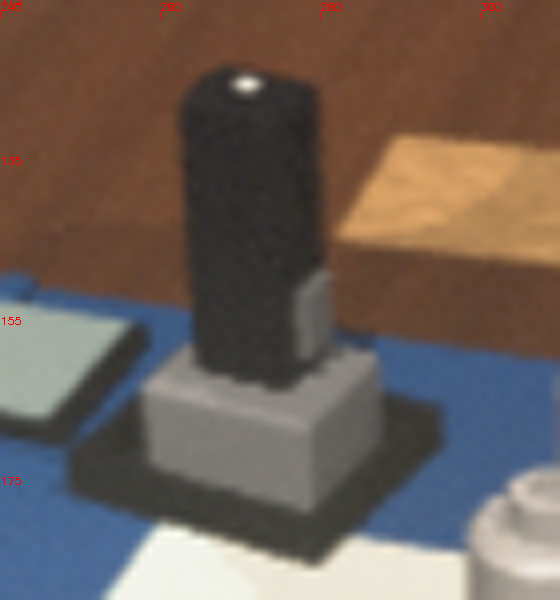

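View pics/t2.png

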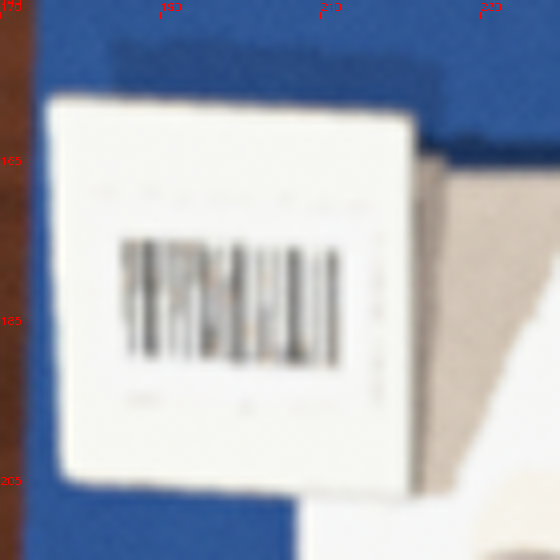

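View pics/s2.png

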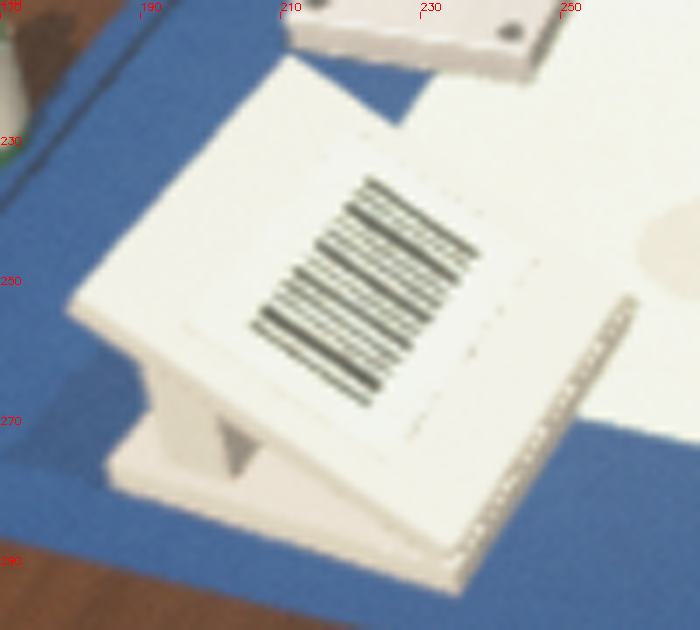

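```bash
python3 - <<'E'
from h import *
a=snap("top");b=snap("side")
T1=lambda x,y:(320+x/10,140+y/10);S1=lambda x,y:(240+x/8,115+y/8);T2=lambda x,y:(170+x/8,145+y/8);S2=lambda x,y:(170+x/7,210+y/7)
print("dot",tri(a,T1(352,208),b,S1(246,84)), onz(a,T1(352,208),.132),onz(b,S1(246,84),.132))
hb=[onz(b,S1(*c),.040) for c in((145,388),(312,432),(380,355))];print("head side",np.round(hb,4)[:,:2].tolist(), "ctr",(hb[0]+hb[2])/2, np.linalg.norm(hb[0]-hb[1]),np.linalg.norm(hb[2]-hb[1]))
ht=[onz(a,T1(*c),.040) for c in((192,168),(152,440),(383,458))];print("head top",np.round(ht,4)[:,:2].tolist(),"ctr",(ht[0]+ht[2])/2,np.linalg.norm(ht[0]-ht[1]),np.linalg.norm(ht[2]-ht[1]))
tq=[(45,95),(412,113),(410,497),(65,480)];sq=[(65,305),(290,55),(635,300),(455,555)]
Q=np.array([tri(a,T2(*u),b,S2(*v))[0] for u,v in zip(tq,sq)]);print(Q.round(4),Q.mean(0))
tq=[(125,240),(338,252),(338,366),(128,352)];sq=[(252,325),(370,180),(478,255),(370,402)]
L=np.array([tri(a,T2(*u),b,S2(*v))[0] for u,v in zip(tq,sq)]);print(L.round(4),L.mean(0))
for q in(Q,L):
    n=np.cross(q[1]-q[3],q[0]-q[2]);n/=np.linalg.norm(n);x=(q[1]-q[0]+q[2]-q[3]);print("n",n,np.arccos(abs(n[2])),np.degrees(np.arctan2(n[1],n[0])),"xdir",np.degrees(np.arctan2(x[1],x[0])))
dk=np.array([onz(a,T1(*c),.016)[:2] for c in((150,98),(485,160),(415,545),(78,478))]);print("dock",dk,dk.mean(0),[np.degrees(np.arctan2(*(dk[i]-dk[j])[::-1])) for i,j in((0,3),(1,2))])
bl=np.array([onz(b,S2(*c),.0) for c in((290,55),)])
E
```

```text
dot (array([ 0.62345539, -0.15630483,  0.13077822]), np.float64(0.0012560833278157106)) [ 0.62253799 -0.15625944  0.132     ] [ 0.62319233 -0.1538739   0.132     ]
head side [[0.6518, -0.1308], [0.5946, -0.1203], [0.5891, -0.1695]] ctr [ 0.62043847 -0.15015568  0.04      ] 0.05810357200844889 0.04952127635676934
head top [[0.6544, -0.1353], [0.5925, -0.1247], [0.5878, -0.1759]] ctr [ 0.62110396 -0.15563116  0.04      ] 0.06287818092727139 0.05145215096137274
[[0.6541 0.2285 0.0652]
 [0.646  0.1257 0.0666]
 [0.547  0.134  0.0106]
 [0.5541 0.2338 0.0139]] [0.60029701 0.18050745 0.03907321]
[[0.6161 0.2088 0.0508]
 [0.6121 0.1491 0.0497]
 [0.5823 0.1515 0.033 ]
 [0.5863 0.2108 0.0348]] [0.59919277 0.18005753 0.04205668]
n [-0.47275718  0.02795236  0.88074929] 0.49335427289704664 176.61625478183325 xdir -94.31380917400935
n [-0.48062068  0.00982212  0.87687359] 0.501476799886407 178.82924724733658 xdir -93.78273021332247
dock [[ 0.67719404 -0.12905003]
 [ 0.66150398 -0.20570884]
 [ 0.57194687 -0.18648843]
 [ 0.58837107 -0.11026975]] [ 0.62475399 -0.15787926] [np.float64(-11.938496914254843), np.float64(-12.112859472965129)]
```

{"op": "servo_tool", "data": {
  "increments": [
    {"yaw": 7.5,"travel": [0,0,0],"hand": 0},
    {"yaw": 7.5,"travel": [0,0,0],"hand": 0},
    {"yaw": 7.5,"travel": [0,0,0],"hand": 0},
    {"yaw": 7.5,"travel": [0,0,0],"hand": 0},
    {"travel": [23,-36,0]},
    {"travel": [23,-36,0]},
    {"travel": [23,-36,0]},
    {"travel": [23,-36,0]},
    {"travel": [23,-36,0]},
    {"travel": [23,-36,0]},
    {"travel": [23,-36,0]},
    {"travel": [23,-36,0]},
    {"travel": [23,-36,0]},
    {"travel": [23,-36,0]},
    {"travel": [23,-36,0]},
    {"travel": [23,-36,0]},
    {"travel": [23,-36,0]},
    {"travel": [23,-36,0]},
    {"travel": [0,0,0]}
  ],
  "newtons": 20
}}

```text
schema error: expected keys hand, travel, yaw
```

{"op": "servo_tool", "data": {
  "increments": [
    {"yaw": 7.5,"travel": [0,0,0],"hand": 0},
    {"yaw": 7.5,"travel": [0,0,0],"hand": 0},
    {"yaw": 7.5,"travel": [0,0,0],"hand": 0},
    {"yaw": 7.5,"travel": [0,0,0],"hand": 0},
    {"hand": 0,"yaw": 0,"travel": [23,-36,0]},
    {"hand": 0,"yaw": 0,"travel": [23,-36,0]},
    {"hand": 0,"yaw": 0,"travel": [23,-36,0]},
    {"hand": 0,"yaw": 0,"travel": [23,-36,0]},
    {"hand": 0,"yaw": 0,"travel": [23,-36,0]},
    {"hand": 0,"yaw": 0,"travel": [23,-36,0]},
    {"hand": 0,"yaw": 0,"travel": [23,-36,0]},
    {"hand": 0,"yaw": 0,"travel": [23,-36,0]},
    {"hand": 0,"yaw": 0,"travel": [23,-36,0]},
    {"hand": 0,"yaw": 0,"travel": [23,-36,0]},
    {"hand": 0,"yaw": 0,"travel": [23,-36,0]},
    {"hand": 0,"yaw": 0,"travel": [23,-36,0]},
    {"hand": 0,"yaw": 0,"travel": [23,-36,0]},
    {"hand": 0,"yaw": 0,"travel": [23,-36,0]},
    {"hand": 0,"yaw": 0,"travel": [0,0,0]}
  ],
  "newtons": 20
}}

```text
t: 2.4
tcp_pos: [0.6213, -0.144, 0.2314]
tool_rot: [0.996, -0.085, 0.001, -0.001]
force: [-0.3, 0.2, 1.1]
finger_gap: 1.002
```

```bash
cat >> h.py <<'E'
def st():
    s=manip.sense();q=s["tool_rot"];phi=2*np.arctan2(q[1],q[0])
    z=2*(q[0]*q[2]+q[1]*q[3]),2*(q[1]*q[2]-q[0]*q[3])
    return s,np.array(s["tcp_pos"]),phi,z
def plan(tgt,phid=None):
    """mm in tool axes to reach world target; with phid: yaw first, then travel"""
    s,p,phi,z=st();d=(np.array(tgt)-p)*1000
    yaw=0
    if phid is not None:
        yaw=-((phid-np.degrees(phi)+180)%360-180); phi=phi-np.radians(yaw)
    c,n=np.cos(phi),np.sin(phi)
    print("t",round(s["t"],2),"tcp",p.round(4),"phi",round(np.degrees(st()[2]),2),"tilt",np.round(z,4),"yaw",round(yaw,2),"tool mm",np.round([d[0]*c+d[1]*n,d[0]*n-d[1]*c,-d[2]],1),"gap",round(s["finger_gap"],3),"q",np.round(s["q"],2),"F",np.round(s["force"],1))
E
python3 -c "
from h import *
plan((.622,-.1555,.078))
plan((.622,-.1555,.078),-10)"
```

```text
t 2.4 tcp [ 0.6213 -0.144   0.2314] phi -9.8 tilt [0.0029 0.001 ] yaw 0 tool mm [  2.7  11.2 153.4] gap 1.002 q [-0.4   0.54  1.4   0.    1.19  1.34] F [-0.3  0.2  1.1]
t 2.4 tcp [ 0.6213 -0.144   0.2314] phi -9.8 tilt [0.0029 0.001 ] yaw 0.2 tool mm [  2.7  11.2 153.4] gap 1.002 q [-0.4   0.54  1.4   0.    1.19  1.34] F [-0.3  0.2  1.1]
```

{"op": "servo_tool", "data": {
  "increments": [
    {"hand": 0,"yaw": 0,"travel": [3,11,0]},
    {"hand": 0,"yaw": 0,"travel": [0,0,40]},
    {"hand": 0,"yaw": 0,"travel": [0,0,40]},
    {"hand": 0,"yaw": 0,"travel": [0,0,40]},
    {"hand": 0,"yaw": 0,"travel": [0,0,33]},
    {"hand": 0,"yaw": 0,"travel": [0,0,0]},
    {"hand": 1,"yaw": 0,"travel": [0,0,0]},
    {"hand": 1,"yaw": 0,"travel": [0,0,0]},
    {"hand": 1,"yaw": 0,"travel": [0,0,0]},
    {"hand": 1,"yaw": 0,"travel": [0,0,0]},
    {"hand": 1,"yaw": 0,"travel": [0,0,0]},
    {"hand": 1,"yaw": 0,"travel": [0,0,0]},
    {"hand": 1,"yaw": 0,"travel": [0,0,0]},
    {"hand": 1,"yaw": 0,"travel": [0,0,0]}
  ],
  "newtons": 20
}}

```text
t: 3.8
tcp_pos: [0.6199, -0.1599, 0.08]
tool_rot: [0.996, -0.088, 0.001, 0.0]
force: [-1.6, 0.0, 6.4]
finger_gap: 0.328
```

```bash
python3 -c "
from h import *
plan((.622,-.1555,.078))
b=snap('side');crop(b,220,60,120,140,4,'s3')"
```

```text
t 3.8 tcp [ 0.6199 -0.1599  0.08  ] phi -10.11 tilt [ 0.0022 -0.0012] yaw 0 tool mm [ 1.3 -4.7  2. ] gap 0.328 q [-0.43  0.74  1.51 -0.    0.9   1.32] F [-1.6  0.   6.4]
```

View pics/s3.png

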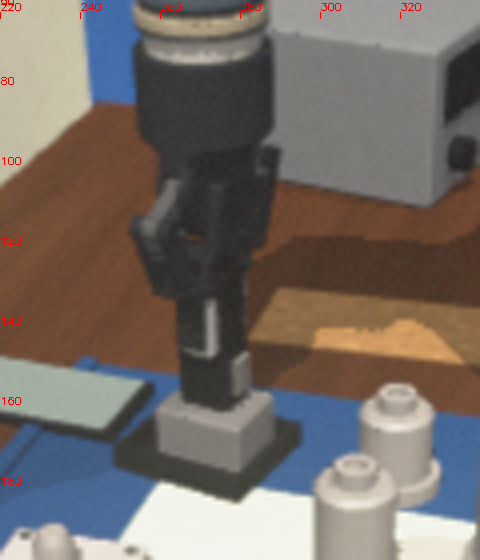

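{"op": "servo_tool", "data": {
  "increments": [
    {"hand": 1,"yaw": 0,"travel": [-4.5,0,-1.3]},
    {"hand": 1,"yaw": 0,"travel": [-5,0,-1.2]},
    {"hand": 1,"yaw": 0,"travel": [-5,0,-0.9]},
    {"hand": 1,"yaw": 0,"travel": [-5,0,-0.7]},
    {"hand": 1,"yaw": 0,"travel": [-5,0,-0.4]},
    {"hand": 1,"yaw": 0,"travel": [-5,0,-0.2]},
    {"hand": 1,"yaw": 0,"travel": [-5,0,0.1]},
    {"hand": 1,"yaw": 0,"travel": [-5,0,0.3]},
    {"hand": 1,"yaw": 0,"travel": [-5,0,0.5]},
    {"hand": 1,"yaw": 0,"travel": [-5,0,0.8]},
    {"hand": 1,"yaw": 0,"travel": [0,0,0]},
    {"hand": 1,"yaw": 0,"travel": [0,0,0]}
  ],
  "newtons": 20
}}

```text
t: 5.05
tcp_pos: [0.569, -0.1506, 0.0808]
tool_rot: [0.996, -0.088, -0.002, -0.0]
force: [2.2, -0.9, 1.4]
finger_gap: 0.323
```

```bash
python3 -c "
from h import *
plan((.622,-.1555,.078))
b=snap('side');crop(b,220,60,120,140,4,'s4')"
```

```text
t 5.05 tcp [ 0.569  -0.1506  0.0808] phi -10.11 tilt [-0.0031  0.0009] yaw 0 tool mm [53.1 -4.5  2.8] gap 0.323 q [-0.45  0.69  1.64 -0.    0.82  1.3 ] F [ 2.2 -0.9  1.4]
```

View pics/s4.png

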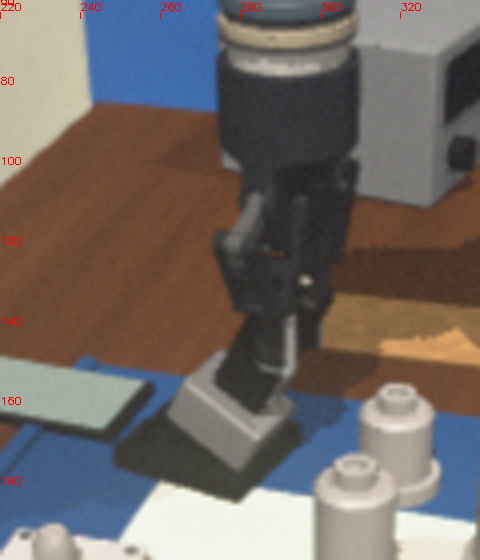

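{"op": "servo_tool", "data": {
  "increments": [
    {"hand": 1,"yaw": 0,"travel": [0,0,0]},
    {"hand": 1,"yaw": 0,"travel": [0,0,0]},
    {"hand": 1,"yaw": 0,"travel": [0,0,-5]},
    {"hand": 1,"yaw": 0,"travel": [0,0,-10]},
    {"hand": 1,"yaw": 0,"travel": [0,0,-20]},
    {"hand": 1,"yaw": 0,"travel": [0,0,-25]},
    {"hand": 1,"yaw": 0,"travel": [0,0,-25]},
    {"hand": 1,"yaw": 0,"travel": [0,0,-25]},
    {"hand": 1,"yaw": 0,"travel": [0,0,-15]},
    {"hand": 1,"yaw": 0,"travel": [0,0,-5]},
    {"hand": 1,"yaw": 0,"travel": [0,0,0]},
    {"hand": 1,"yaw": 0,"travel": [0,0,0]}
  ],
  "newtons": 80
}}

```text
t: 6.3
tcp_pos: [0.5692, -0.1503, 0.2103]
tool_rot: [0.996, -0.088, -0.001, -0.001]
force: [0.1, 0.5, -1.2]
finger_gap: 0.314
```

```bash
python3 -c "
from h import *
plan((.569,-.1506,.0808))
b=snap('side');crop(b,220,30,110,110,6,'s5')
a=snap('top','t5full');crop(a,310,130,90,90,7,'t5')"
```

```text
t 6.3 tcp [ 0.5692 -0.1503  0.2103] phi -10.12 tilt [-0.0028  0.0013] yaw 0 tool mm [ -0.2   0.3 129.5] gap 0.314 q [-0.45  0.5   1.55 -0.    1.09  1.3 ] F [ 0.1  0.5 -1.2]
```

View pics/s5.png

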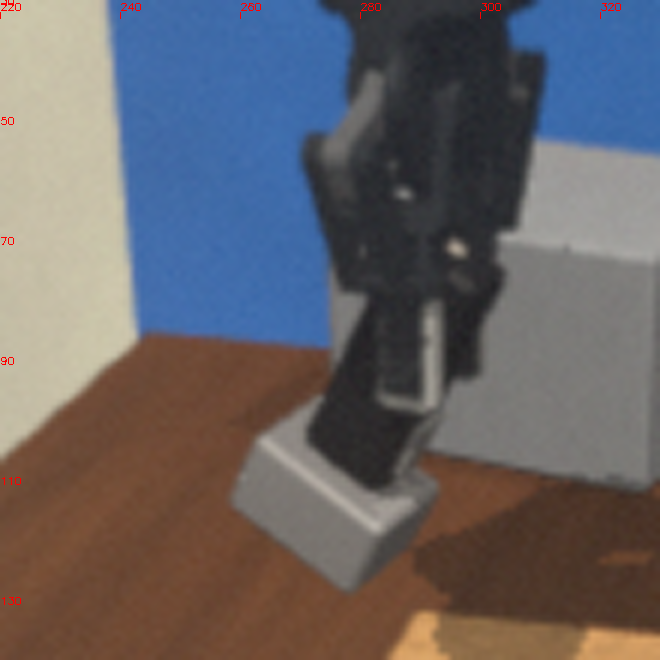

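View pics/t5.png

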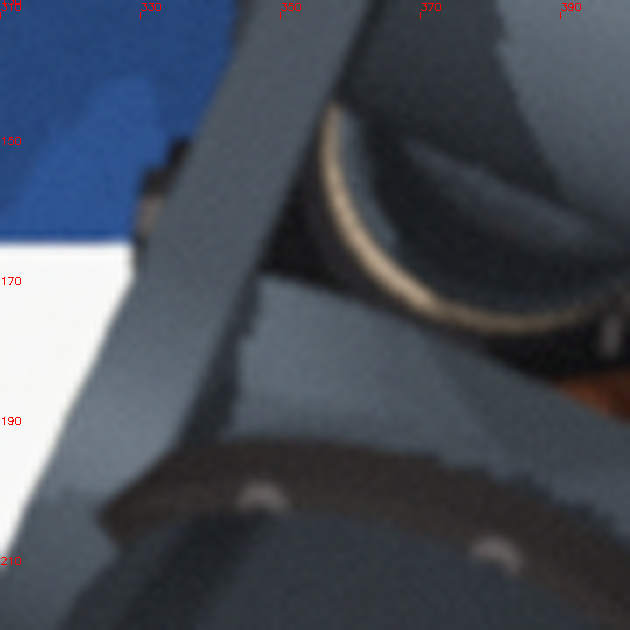

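```bash
cat > scan.py <<'E'
from h import *
def facemeas(b,uvs,p,phi):
    m=np.array([-np.sin(phi),np.cos(phi),0]);ex=np.array([np.cos(phi),np.sin(phi),0])
    p0=p+.025*m;out=[]
    for uv in uvs:
        c,r=ray(b,uv);out.append(c+r*(np.dot(p0-c,m)/np.dot(r,m)))
    F=np.array([[np.dot(X-p,ex),X[2]-p[2]] for X in out])*1000 # rel to TCP: along tool x, up
    tl,bl,tr,br=F
    print(F.round(1).tolist(),"len",[round(float(np.linalg.norm(v)),1) for v in(tr-tl,br-bl,tl-bl,tr-br)])
    for v in(tr-tl,br-bl):print("tilt from base",np.arctan2(-v[1],v[0]))
    for v in(tl-bl,tr-br):print("tilt from side",np.arctan2(-v[0],v[1]))
    w=(bl+br)/2; print("window rel tcp (toolx, up) mm",w.round(1)); return w
E
python3 - <<'E'
from scan import *
s,p,phi,z=st();b=snap("side")
C=lambda x,y:(220+x/6,30+y/6)
facemeas(b,[C(258,438),C(232,503),C(380,530),C(348,590)],p,phi)
E
```

```text
[[59.4, -18.9], [72.4, -46.0], [9.6, -44.8], [23.8, -71.1]] len [56.1, 54.7, 30.1, 29.8]
tilt from base 2.6604203002817384
tilt from base 2.66535632019262
tilt from side 0.44838283459270317
tilt from side 0.49636731151318614
window rel tcp (toolx, up) mm [ 48.1 -58.5]
```

```bash
python3 -c "
from h import *
plan((.504,.187,.193),-4)"
```

```text
t 6.45 tcp [ 0.5695 -0.1505  0.21  ] phi -10.13 tilt [-0.0027  0.0013] yaw -6.13 tool mm [ -88.9 -332.1   17. ] gap 0.32 q [-0.45  0.51  1.55 -0.    1.09  1.3 ] F [ 0.  -0.3 -2.2]
```

{"op": "servo_tool", "data": {
  "increments": [
    {"hand": 1,"yaw": -3,"travel": [0,0,0]},
    {"hand": 1,"yaw": -3.1,"travel": [0,0,0]},
    {"hand": 1,"yaw": 0,"travel": [-3,-12,0]},
    {"hand": 1,"yaw": 0,"travel": [-6,-24,1]},
    {"hand": 1,"yaw": 0,"travel": [-8,-30,2]},
    {"hand": 1,"yaw": 0,"travel": [-8,-30,2]},
    {"hand": 1,"yaw": 0,"travel": [-8,-30,2]},
    {"hand": 1,"yaw": 0,"travel": [-8,-30,2]},
    {"hand": 1,"yaw": 0,"travel": [-8,-30,2]},
    {"hand": 1,"yaw": 0,"travel": [-8,-30,2]},
    {"hand": 1,"yaw": 0,"travel": [-8,-30,2]},
    {"hand": 1,"yaw": 0,"travel": [-8,-30,2]},
    {"hand": 1,"yaw": 0,"travel": [-6,-24,0]},
    {"hand": 1,"yaw": 0,"travel": [-6,-20,0]},
    {"hand": 1,"yaw": 0,"travel": [-4,-12,0]},
    {"hand": 1,"yaw": 0,"travel": [0,0,0]},
    {"hand": 1,"yaw": 0,"travel": [0,0,0]}
  ],
  "newtons": 80
}}

```text
t: 8.15
tcp_pos: [0.5048, 0.1864, 0.1942]
tool_rot: [0.999, -0.035, -0.0, 0.0]
force: [-0.1, -1.1, -1.3]
finger_gap: 0.32
```

```bash
python3 -c "
from h import *
plan((.504,.187,.193),-4)
b=snap('side','s6full');crop(b,150,100,150,190,4,'s6')
a=snap('top','t6full');crop(a,160,130,120,120,5,'t6')"
```

```text
t 8.15 tcp [0.5048 0.1864 0.1942] phi -4.01 tilt [-0.0002 -0.0005] yaw -0.01 tool mm [-0.8 -0.6  1.2] gap 0.32 q [ 0.15  0.46  1.69 -0.    0.99  1.79] F [-0.1 -1.1 -1.3]
```

View pics/s6.png

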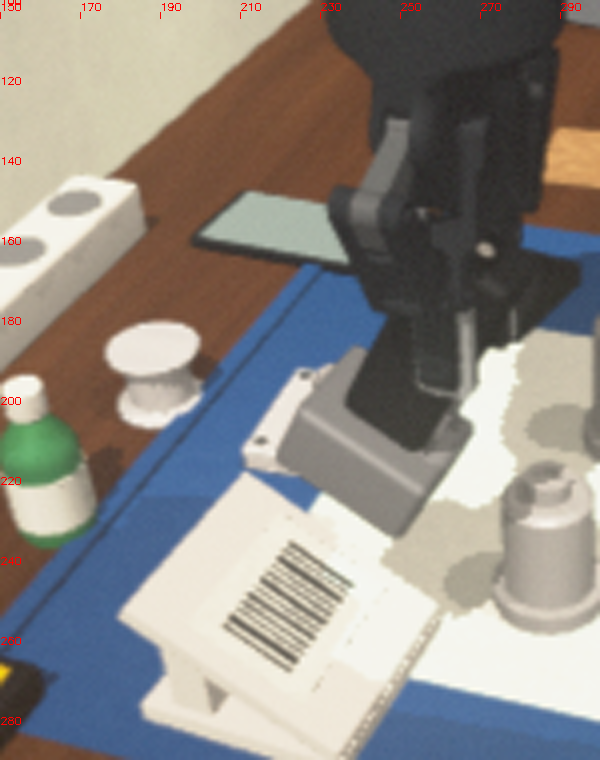

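View pics/t6full.png

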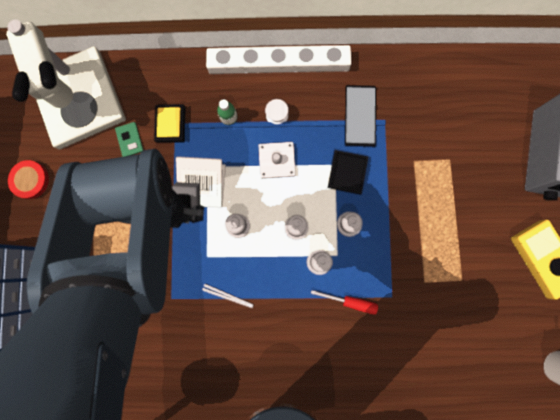

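```bash
python3 - <<'E'
from scan import *
s,p,phi,z=st();b=snap("side")
C=lambda x,y:(150+x/4,100+y/4)
w=facemeas(b,[C(312,402),C(279,457),C(434,478),C(400,537)],p,phi)
th=.48
ex=np.array([np.cos(phi),np.sin(phi),0])
W=p+ex*w[0]/1e3+np.array([0,0,w[1]/1e3]); n=np.array([np.sin(th)*ex[0],np.sin(th)*ex[1],-np.cos(th)])
print("W",W,"spot",W+.1*n)
crop(b,210,170,60,70,10,"s7")
E
```

```text
[[53.3, -14.4], [71.7, -45.3], [4.7, -36.9], [21.6, -71.0]] len [53.6, 56.3, 36.0, 38.0]
tilt from base 2.7073242483426783
tilt from base 2.667883917201967
tilt from side 0.5395079611068772
tilt from side 0.46225521612871295
window rel tcp (toolx, up) mm [ 46.7 -58.1]
W [0.55171224 0.18237302 0.13615723] spot [0.59777225 0.17907521 0.04745774]
```

View pics/s7.png

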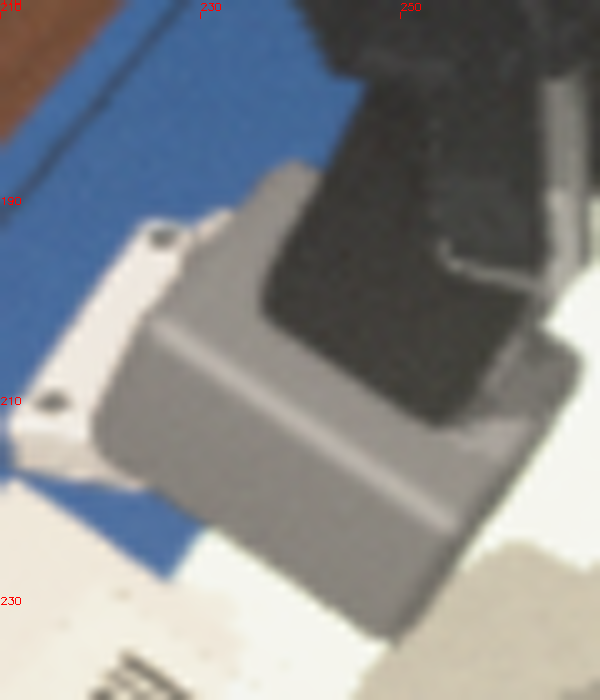

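```bash
python3 - <<'E'
from scan import *
s,p,phi,z=st();b=snap("side")
C=lambda x,y:(210+x/10,170+y/10)
w=facemeas(b,[C(153,322),C(90,445),C(462,532),C(398,645)],p,phi)
w=facemeas(b,[C(153,322),C(110,464),C(462,532),C(380,637)],p,phi)
E
```

```text
[[58.4, -18.9], [73.2, -46.3], [9.0, -45.4], [22.0, -71.7]] len [56.0, 57.2, 31.1, 29.4]
tilt from base 2.650095234471067
tilt from base 2.680689143822648
tilt from side 0.49586069200885624
tilt from side 0.45738065971940917
window rel tcp (toolx, up) mm [ 47.6 -59. ]
[[58.4, -18.9], [70.0, -49.2], [9.0, -45.4], [25.0, -71.0]] len [56.0, 50.0, 32.4, 30.2]
tilt from base 2.650095234471067
tilt from base 2.6898547405925437
tilt from side 0.3675924062806114
tilt from side 0.5587883537496197
window rel tcp (toolx, up) mm [ 47.5 -60.1]
```

{"op": "servo_tool", "data": {
  "increments": [
    {"hand": 1,"yaw": 0,"travel": [0,0,1]},
    {"hand": 1,"yaw": 0,"travel": [0,0,0]},
    {"hand": 1,"yaw": 0,"travel": [0,0,0]},
    {"hand": 1,"yaw": 0,"travel": [0,0,0]},
    {"hand": 1,"yaw": 0,"travel": [0,0,0]},
    {"hand": 1,"yaw": 0,"travel": [0,0,0]},
    {"hand": 1,"yaw": 0,"travel": [0,0,0]},
    {"hand": 1,"yaw": 0,"travel": [0,0,0]},
    {"hand": 1,"yaw": 0,"travel": [0,0,0]},
    {"hand": 1,"yaw": 0,"travel": [0,0,0]},
    {"hand": 1,"yaw": 0,"travel": [0,0,0]},
    {"hand": 1,"yaw": 0,"travel": [0,0,0]},
    {"hand": 1,"yaw": 0,"travel": [0,0,0]},
    {"hand": 1,"yaw": 0,"travel": [0,0,0]},
    {"hand": 1,"yaw": 0,"travel": [0,0,0]},
    {"hand": 1,"yaw": 0,"travel": [0,0,0]},
    {"hand": 1,"yaw": 0,"travel": [0,0,0]},
    {"hand": 1,"yaw": 0,"travel": [0,0,0]},
    {"hand": 1,"yaw": 0,"travel": [0,0,0]},
    {"hand": 1,"yaw": 0,"travel": [0,0,0]}
  ],
  "newtons": 80
}}

```text
t: 10.35
tcp_pos: [0.5049, 0.1865, 0.1933]
tool_rot: [0.999, -0.035, -0.0, -0.0]
force: [0.3, 0.7, -2.7]
finger_gap: 0.315
```

{"op": "servo_tool", "data": {
  "increments": [
    {"hand": 1,"yaw": 0,"travel": [0,0,0]},
    {"hand": 1,"yaw": 0,"travel": [0,0,0]},
    {"hand": 1,"yaw": 0,"travel": [0,0,0]},
    {"hand": 1,"yaw": 0,"travel": [0,0,0]},
    {"hand": 1,"yaw": 0,"travel": [0,0,0]},
    {"hand": 1,"yaw": 0,"travel": [0,0,0]},
    {"hand": 1,"yaw": 0,"travel": [0,0,0]},
    {"hand": 1,"yaw": 0,"travel": [0,0,0]},
    {"hand": 1,"yaw": 0,"travel": [0,0,0]},
    {"hand": 1,"yaw": 0,"travel": [0,0,0]}
  ]
}}

```text
t: 11.35
tcp_pos: [0.5049, 0.1865, 0.1933]
tool_rot: [0.999, -0.035, -0.0, -0.0]
force: [-0.1, -0.0, -1.3]
finger_gap: 0.318
```

```bash
python3 -c "
from h import *
plan((.572,-.151,.210),-11)
b=snap('side','s8full');crop(b,150,170,120,120,5,'s8')"
```

```text
t 11.35 tcp [0.5049 0.1865 0.1933] phi -4.03 tilt [-0.  0.] yaw 6.97 tool mm [130.3 318.5 -16.7] gap 0.318 q [0.15 0.46 1.69 0.   0.99 1.79] F [-0.1 -0.  -1.3]
```

View pics/s8.png

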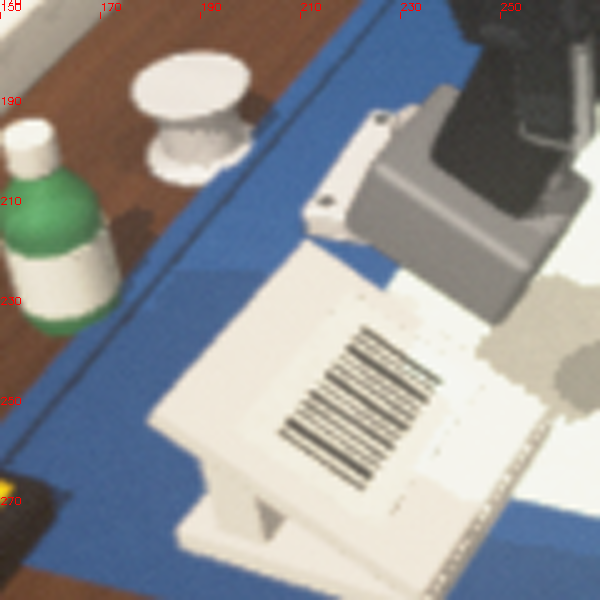

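```bash
python3 -c "
from h import *
plan((.571,-.1475,.210),-11)"
```

```text
t 11.4 tcp [0.5049 0.1865 0.1933] phi -4.03 tilt [0. 0.] yaw 6.97 tool mm [128.6 315.3 -16.7] gap 0.32 q [0.15 0.46 1.69 0.   0.99 1.79] F [ 0.4 -0.7 -1.9]
```

{"op": "servo_tool", "data": {
  "increments": [
    {"hand": 1,"yaw": 3.5,"travel": [0,0,-8]},
    {"hand": 1,"yaw": 3.5,"travel": [0,0,-9]},
    {"hand": 1,"yaw": 0,"travel": [5,12,0]},
    {"hand": 1,"yaw": 0,"travel": [8,20,0]},
    {"hand": 1,"yaw": 0,"travel": [10.5,26,0]},
    {"hand": 1,"yaw": 0,"travel": [10.5,26,0]},
    {"hand": 1,"yaw": 0,"travel": [10.5,26,0]},
    {"hand": 1,"yaw": 0,"travel": [10.5,26,0]},
    {"hand": 1,"yaw": 0,"travel": [10.5,26,0]},
    {"hand": 1,"yaw": 0,"travel": [10.5,26,0]},
    {"hand": 1,"yaw": 0,"travel": [10.5,26,0]},
    {"hand": 1,"yaw": 0,"travel": [10.5,26,0]},
    {"hand": 1,"yaw": 0,"travel": [10.5,26,0]},
    {"hand": 1,"yaw": 0,"travel": [10,24,0]},
    {"hand": 1,"yaw": 0,"travel": [7,16,0]},
    {"hand": 1,"yaw": 0,"travel": [4,9,0]},
    {"hand": 1,"yaw": 0,"travel": [0,0,0]},
    {"hand": 1,"yaw": 0,"travel": [0,0,0]}
  ],
  "newtons": 80
}}

```text
t: 13.2
tcp_pos: [0.5702, -0.1464, 0.21]
tool_rot: [0.995, -0.096, -0.001, -0.001]
force: [-0.4, -0.8, -2.9]
finger_gap: 0.321
```

```bash
python3 -c "
from h import *
plan((.571,-.1475,.085),-11)"
```

```text
t 13.2 tcp [ 0.5702 -0.1464  0.21  ] phi -11.01 tilt [-0.0012  0.0011] yaw -0.01 tool mm [  1.    0.9 125. ] gap 0.321 q [-0.44  0.5   1.55  0.    1.09  1.32] F [-0.4 -0.8 -2.9]
```

{"op": "servo_tool", "data": {
  "increments": [
    {"hand": 1,"yaw": 0,"travel": [1,1,15]},
    {"hand": 1,"yaw": 0,"travel": [0,0,25]},
    {"hand": 1,"yaw": 0,"travel": [0,0,25]},
    {"hand": 1,"yaw": 0,"travel": [0,0,25]},
    {"hand": 1,"yaw": 0,"travel": [0,0,20]},
    {"hand": 1,"yaw": 0,"travel": [0,0,12]},
    {"hand": 1,"yaw": 0,"travel": [0,0,5]},
    {"hand": 1,"yaw": 0,"travel": [0,0,2]},
    {"hand": 1,"yaw": 0,"travel": [0,0,1]},
    {"hand": 1,"yaw": 0,"travel": [0,0,0]},
    {"hand": 1,"yaw": 0,"travel": [0,0,0]}
  ],
  "newtons": 80
}}

```text
t: 14.3
tcp_pos: [0.5721, -0.1487, 0.0812]
tool_rot: [0.995, -0.096, 0.001, 0.0]
force: [-0.0, -0.2, -1.9]
finger_gap: 0.318
```

```bash
python3 -c "
from h import *
plan((.571,-.1475,.085),-11)
b=snap('side');crop(b,220,60,120,140,4,'s9')"
```

```text
t 14.3 tcp [ 0.5721 -0.1487  0.0812] phi -11.03 tilt [ 0.0015 -0.0007] yaw -0.03 tool mm [-1.3 -0.9 -3.8] gap 0.318 q [-0.44  0.69  1.64  0.    0.82  1.32] F [-0.  -0.2 -1.9]
```

View pics/s9.png

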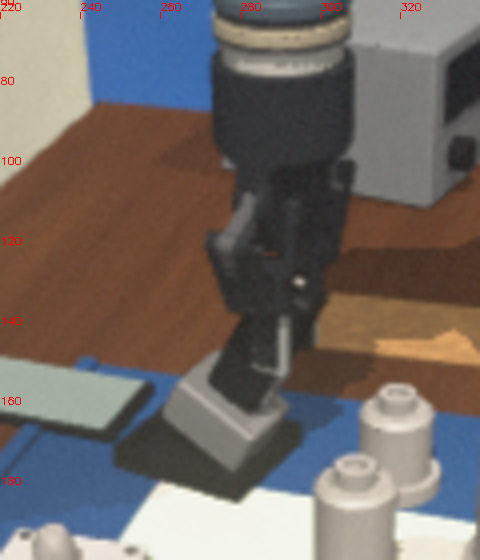

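{"op": "servo_tool", "data": {
  "increments": [
    {"hand": 1,"yaw": 0,"travel": [0,0,1]},
    {"hand": 1,"yaw": 0,"travel": [0,0,1]},
    {"hand": 1,"yaw": 0,"travel": [0,0,0]}
  ],
  "newtons": 80
}}

```text
t: 14.65
tcp_pos: [0.572, -0.1487, 0.0802]
tool_rot: [0.995, -0.096, 0.001, 0.0]
force: [-1.2, 1.6, 8.2]
finger_gap: 0.318
```

{"op": "servo_tool", "data": {
  "increments": [
    {"hand": 1,"yaw": 0,"travel": [0,0,0.5]},
    {"hand": 1,"yaw": 0,"travel": [4,0,-0.8]},
    {"hand": 1,"yaw": 0,"travel": [4,0,-0.7]},
    {"hand": 1,"yaw": 0,"travel": [4,0,-0.5]},
    {"hand": 1,"yaw": 0,"travel": [4,0,-0.3]},
    {"hand": 1,"yaw": 0,"travel": [0,0,0]}
  ],
  "newtons": 20
}}

```text
t: 15.25
tcp_pos: [0.5882, -0.1517, 0.0804]
tool_rot: [0.995, -0.096, 0.001, 0.0]
force: [-1.3, 1.3, 2.9]
finger_gap: 0.32
```

```bash
python3 -c "
from h import *
plan((.571,-.1475,.085),-11)
b=snap('side');crop(b,220,60,120,140,4,'s10')"
```

```text
t 15.25 tcp [ 0.5882 -0.1517  0.0804] phi -11.03 tilt [ 0.0013 -0.0004] yaw -0.03 tool mm [-17.7  -0.9  -4.6] gap 0.32 q [-0.44  0.7   1.6   0.    0.84  1.33] F [-1.3  1.3  2.9]
```

View pics/s10.png

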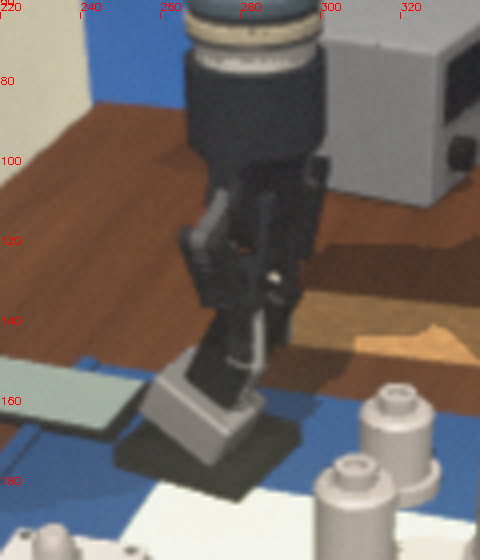

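{"op": "servo_tool", "data": {
  "increments": [
    {"hand": 1,"yaw": 0,"travel": [0,0,0]},
    {"hand": 1,"yaw": 0,"travel": [0,0,0]},
    {"hand": 1,"yaw": 0,"travel": [0,0,-10]},
    {"hand": 1,"yaw": 0,"travel": [0,0,-6]},
    {"hand": 1,"yaw": 0,"travel": [-10,0,0]},
    {"hand": 1,"yaw": 0,"travel": [-17,0,0]},
    {"hand": 1,"yaw": 0,"travel": [-10,0,0]},
    {"hand": 1,"yaw": 0,"travel": [0,0,3]},
    {"hand": 1,"yaw": 0,"travel": [0,0,3]},
    {"hand": 1,"yaw": 0,"travel": [0,0,0]},
    {"hand": 1,"yaw": 0,"travel": [0,0,0]}
  ],
  "newtons": 80
}}

```text
t: 16.4
tcp_pos: [0.5516, -0.1446, 0.0899]
tool_rot: [0.995, -0.096, 0.0, 0.0]
force: [-0.3, -0.3, -1.6]
finger_gap: 0.321
```

```bash
python3 -c "
from h import *
plan((.571,-.1475,.085),-11)
b=snap('side');crop(b,230,100,110,100,6,'s11')"
```

```text
t 16.4 tcp [ 0.5516 -0.1446  0.0899] phi -11.03 tilt [ 0.0006 -0.0002] yaw -0.03 tool mm [19.6 -0.9  4.9] gap 0.321 q [-0.45  0.65  1.69  0.    0.8   1.31] F [-0.3 -0.3 -1.6]
```

View pics/s11.png

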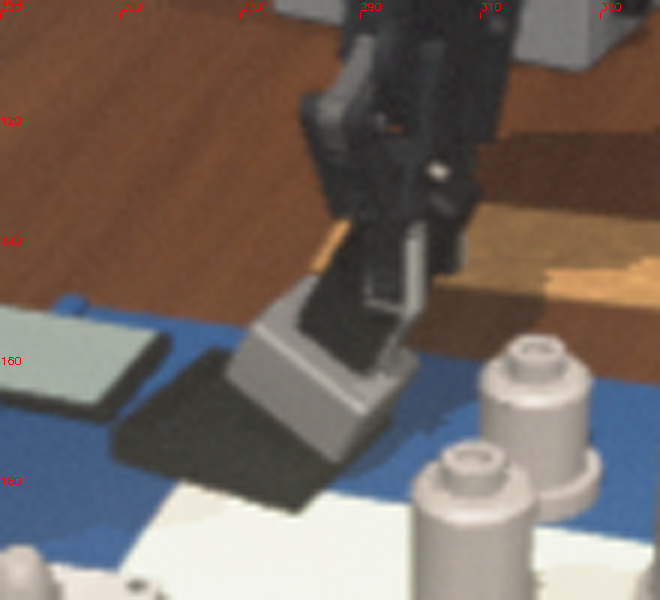

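{"op": "servo_tool", "data": {
  "increments": [
    {"hand": 1,"yaw": 0,"travel": [0,0,2]},
    {"hand": 1,"yaw": 0,"travel": [0,0,1.5]},
    {"hand": 1,"yaw": 0,"travel": [0,0,1.5]},
    {"hand": 1,"yaw": 0,"travel": [0,0,0]}
  ],
  "newtons": 80
}}

```text
t: 16.85
tcp_pos: [0.5513, -0.1445, 0.0864]
tool_rot: [0.995, -0.096, 0.0, 0.0]
force: [-2.8, 1.3, 6.6]
finger_gap: 0.319
```

{"op": "servo_tool", "data": {
  "increments": [
    {"hand": 1,"yaw": 0,"travel": [0,0,0.3]},
    {"hand": 1,"yaw": 0,"travel": [4,0,-1.0]},
    {"hand": 1,"yaw": 0,"travel": [4,0,-0.9]},
    {"hand": 1,"yaw": 0,"travel": [4,0,-0.7]},
    {"hand": 1,"yaw": 0,"travel": [4,0,-0.5]},
    {"hand": 1,"yaw": 0,"travel": [4,0,-0.4]},
    {"hand": 1,"yaw": 0,"travel": [0,0,0]}
  ],
  "newtons": 20
}}

```text
t: 17.55
tcp_pos: [0.5659, -0.1472, 0.0893]
tool_rot: [0.995, -0.096, -0.005, -0.001]
force: [-9.3, 1.6, 13.2]
finger_gap: 0.32
```

```bash
python3 -c "
from h import *
plan((.571,-.1475,.085),-11)
b=snap('side');crop(b,230,100,110,100,6,'s12')"
```

```text
t 17.55 tcp [ 0.5659 -0.1472  0.0893] phi -10.97 tilt [-0.0107  0.0025] yaw 0.03 tool mm [ 5.1 -0.7  4.3] gap 0.32 q [-0.44  0.67  1.64 -0.    0.84  1.32] F [-9.3  1.6 13.2]
```

View pics/s12.png

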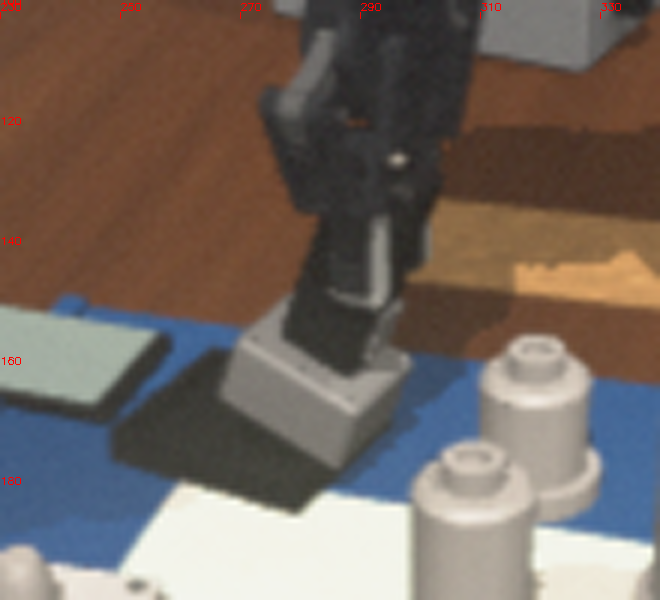

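{"op": "servo_tool", "data": {
  "increments": [
    {"hand": 1,"yaw": 0,"travel": [4,0,-0.4]},
    {"hand": 1,"yaw": 0,"travel": [4,0,-0.2]},
    {"hand": 1,"yaw": 0,"travel": [4,0,0]},
    {"hand": 1,"yaw": 0,"travel": [4,0,0.2]},
    {"hand": 1,"yaw": 0,"travel": [0,0,0]}
  ],
  "newtons": 20
}}

```text
t: 18.1
tcp_pos: [0.5829, -0.1505, 0.0899]
tool_rot: [0.995, -0.096, -0.004, -0.001]
force: [-6.6, 1.9, 12.0]
finger_gap: 0.321
```

```bash
python3 -c "
from h import *
plan((.571,-.1475,.085),-11)
b=snap('side');crop(b,230,100,110,100,6,'s13')"
```

```text
t 18.1 tcp [ 0.5829 -0.1505  0.0899] phi -10.97 tilt [-0.0082  0.0019] yaw 0.03 tool mm [-12.2  -0.7   4.9] gap 0.321 q [-0.44  0.69  1.6  -0.    0.87  1.33] F [-6.6  1.9 12. ]
```

View pics/s13.png

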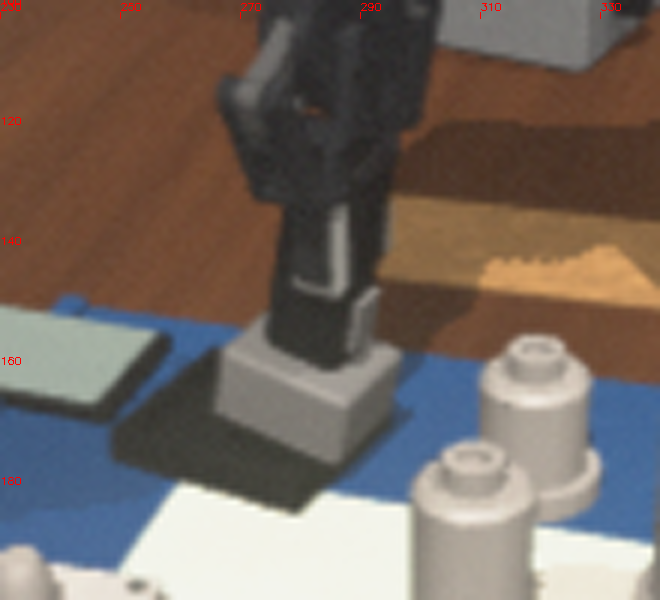

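```bash
python3 - <<'E'
from scan import *
s,p,phi,z=st();b=snap("side")
C=lambda x,y:(230+x/6,100+y/6)
w=facemeas(b,[C(222,350),C(214,410),C(350,408),C(338,468)],p,phi)
dc=np.array([.6247,-.1579]);print("tcp along dock",np.dot(p[:2]-dc,[np.cos(phi),np.sin(phi)])*1000,"lat",np.dot(p[:2]-dc,[-np.sin(phi),np.cos(phi)])*1000)
E
```

```text
[[42.3, -34.0], [47.8, -63.1], [-15.8, -45.0], [-9.8, -74.4]] len [59.1, 58.7, 29.7, 30.0]
tilt from base 2.9532633033391518
tilt from base 2.9475034143843803
tilt from side 0.1858636733499545
tilt from side 0.20007802102492353
window rel tcp (toolx, up) mm [ 19.  -68.8]
tcp along dock -42.49676363213125 lat -0.6809908402976008
```

{"op": "servo_tool", "data": {
  "increments": [
    {"hand": 1,"yaw": 0,"travel": [0,0,-5]},
    {"hand": 1,"yaw": 0,"travel": [0,0,-3]},
    {"hand": 1,"yaw": 0,"travel": [6,0,0]},
    {"hand": 1,"yaw": 0,"travel": [8,0,0]},
    {"hand": 1,"yaw": 0,"travel": [4,0,0]},
    {"hand": 1,"yaw": 0,"travel": [0,0,5]},
    {"hand": 1,"yaw": 0,"travel": [0,0,5]},
    {"hand": 1,"yaw": 0,"travel": [0,0,4]},
    {"hand": 1,"yaw": 0,"travel": [0,0,2]},
    {"hand": 1,"yaw": 0,"travel": [0,0,0]},
    {"hand": 1,"yaw": 0,"travel": [0,0,0]}
  ],
  "newtons": 60
}}

```text
t: 19.3
tcp_pos: [0.6035, -0.1544, 0.0816]
tool_rot: [0.995, -0.096, -0.0, -0.0]
force: [-1.8, 1.1, 5.3]
finger_gap: 0.317
```

```bash
python3 -c "
from h import *
plan((.571,-.1475,.085),-11)
b=snap('side');crop(b,230,100,110,100,6,'s14')"
```

```text
t 19.3 tcp [ 0.6035 -0.1544  0.0816] phi -11.03 tilt [-0.0009  0.0005] yaw -0.03 tool mm [-33.2  -0.6  -3.4] gap 0.317 q [-0.43  0.72  1.55  0.    0.87  1.33] F [-1.8  1.1  5.3]
```

View pics/s14.png

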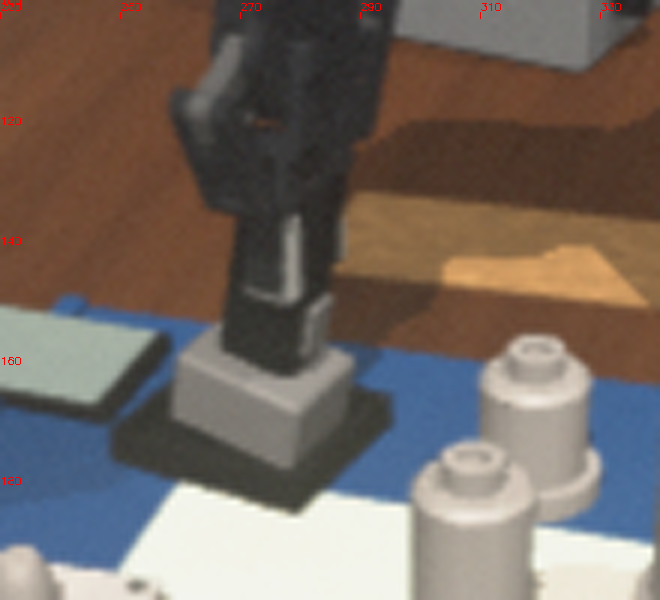

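{"op": "servo_tool", "data": {
  "increments": [
    {"hand": 1,"yaw": 0,"travel": [0,0,1]},
    {"hand": 1,"yaw": 0,"travel": [3,0,0.5]},
    {"hand": 1,"yaw": 0,"travel": [3,0,0.3]},
    {"hand": 1,"yaw": 0,"travel": [3,0,0.3]},
    {"hand": 1,"yaw": 0,"travel": [3,0,0.4]},
    {"hand": 1,"yaw": 0,"travel": [3,0,0.4]},
    {"hand": 1,"yaw": 0,"travel": [0,0,0]}
  ],
  "newtons": 20
}}

```text
t: 20.05
tcp_pos: [0.6164, -0.157, 0.0792]
tool_rot: [0.995, -0.096, -0.003, -0.0]
force: [-5.2, 1.0, 11.9]
finger_gap: 0.321
```

```bash
python3 -c "
from h import *
plan((.571,-.1475,.085),-11)
b=snap('side');crop(b,230,100,110,100,6,'s15')"
```

```text
t 20.05 tcp [ 0.6164 -0.157   0.0792] phi -11.0 tilt [-0.0055  0.0013] yaw 0.0 tool mm [-46.3  -0.7  -5.8] gap 0.321 q [-0.42  0.74  1.51 -0.    0.9   1.34] F [-5.2  1.  11.9]
```

View pics/s15.png

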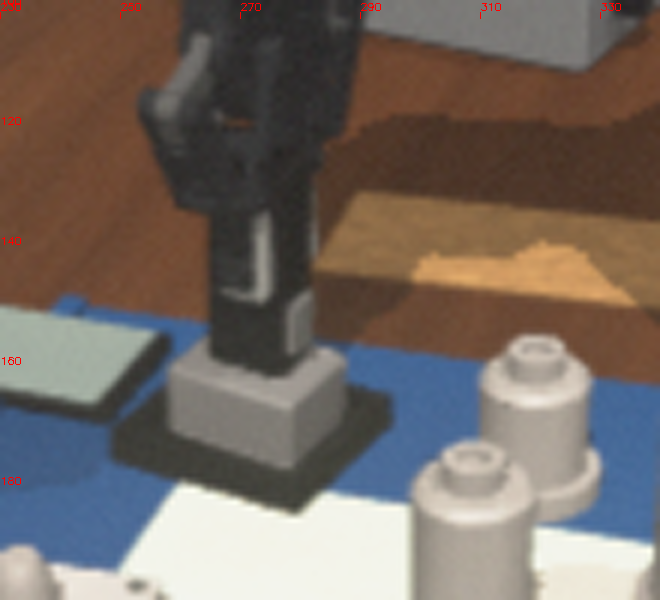

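{"op": "servo_tool", "data": {
  "increments": [
    {"hand": 1,"yaw": 0,"travel": [-2,0,-1.5]},
    {"hand": 1,"yaw": 0,"travel": [0,0,0]},
    {"hand": 0,"yaw": 0,"travel": [0,0,0]},
    {"hand": 0,"yaw": 0,"travel": [0,0,0]},
    {"hand": 0,"yaw": 0,"travel": [0,0,0]},
    {"hand": 0,"yaw": 0,"travel": [0,0,0]},
    {"hand": 0,"yaw": 0,"travel": [0,0,-15]},
    {"hand": 0,"yaw": 0,"travel": [0,0,-30]},
    {"hand": 0,"yaw": 0,"travel": [0,0,-40]},
    {"hand": 0,"yaw": 0,"travel": [0,0,-40]},
    {"hand": 0,"yaw": 0,"travel": [-20,0,-20]},
    {"hand": 0,"yaw": 0,"travel": [-40,-10,0]},
    {"hand": 0,"yaw": 0,"travel": [-45,-10,0]},
    {"hand": 0,"yaw": 0,"travel": [-40,-10,0]},
    {"hand": 0,"yaw": 0,"travel": [-20,-5,0]},
    {"hand": 0,"yaw": 0,"travel": [0,0,0]},
    {"hand": 0,"yaw": 0,"travel": [0,0,0]}
  ],
  "newtons": 20
}}

```text
t: 21.8
tcp_pos: [0.4628, -0.0919, 0.2256]
tool_rot: [0.995, -0.096, 0.002, 0.001]
force: [-0.5, -0.2, 0.3]
finger_gap: 1.0
```

```bash
python3 -c "
from h import *
plan((.4205,-.0857,.2),-11)
b=snap('side','s16');a=snap('top','t16')"
```

```text
t 21.8 tcp [ 0.4628 -0.0919  0.2256] phi -11.03 tilt [ 0.0035 -0.0016] yaw -0.03 tool mm [-42.7   2.   25.6] gap 1.0 q [-0.43  0.33  1.81 -0.    0.99  1.33] F [-0.5 -0.2  0.3]
```

View pics/s16.png

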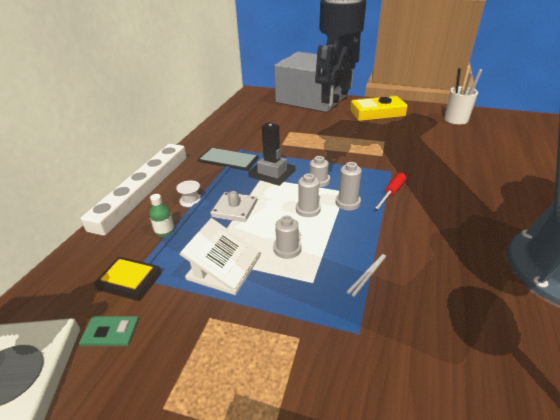

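View pics/t16.png

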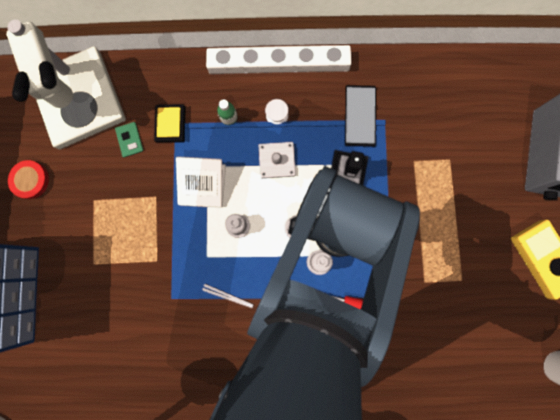

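```bash
python3 - <<'E'
from h import *
a=cv2.imread("pics/top0.png");b=cv2.imread("pics/side0.png")
A={"pixels":a};B={"pixels":b}
crop(A,255,135,45,45,12,"g1");crop(B,205,180,60,45,11,"g2");crop(A,300,240,45,45,12,"n4t");crop(B,325,155,50,60,10,"n4s")
x=np.vstack([np.hstack([cv2.resize(cv2.imread(f"pics/{n}.png"),(400,300 if n!='n4s' else 300)) for n in r]) for r in(("g1","g2"),("n4t","n4s"))])
E
```

```text
(no output)
```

View pics/g1.png

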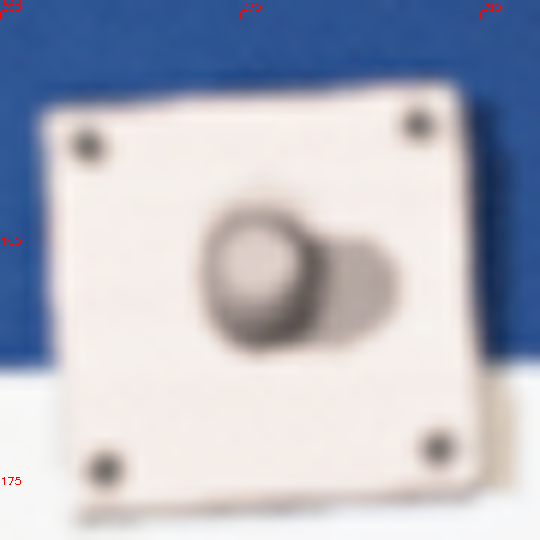

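View pics/g2.png

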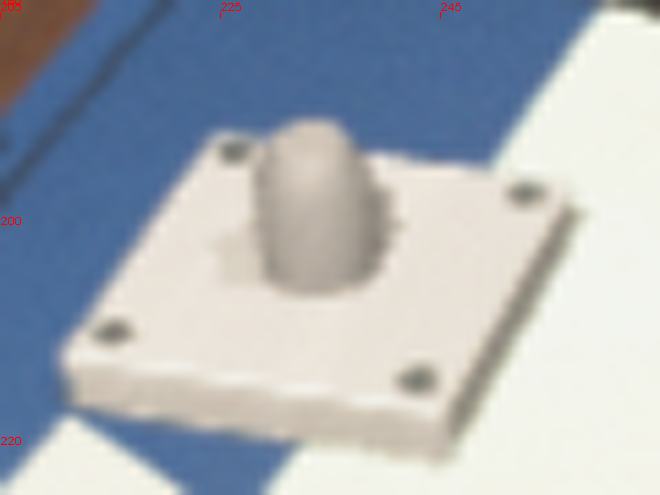

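View pics/n4t.png

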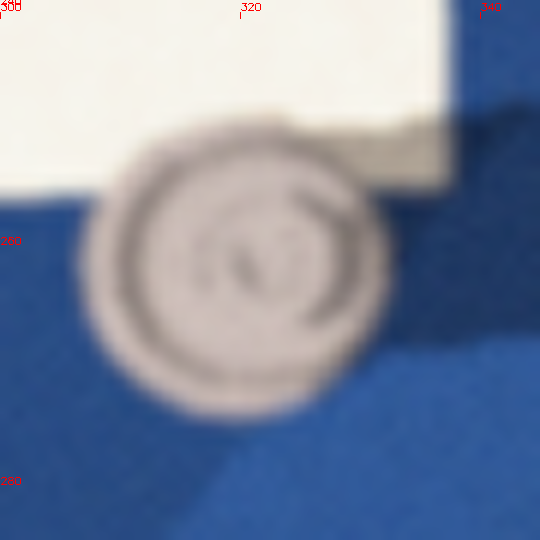

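View pics/n4s.png

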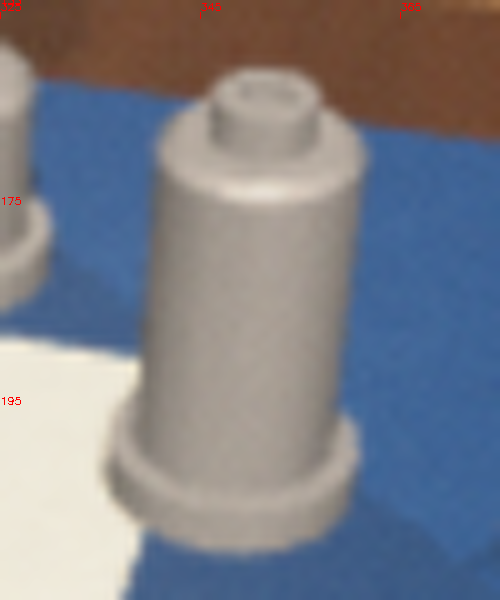

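```bash
python3 - <<'E'
from h import *
a=snap("top");b=snap("side")
G=lambda x,y:(255+x/12,135+y/12);G2=lambda x,y:(205+x/11,180+y/11)
t=np.array([onz(a,G(*c),.015)[:2] for c in((88,145),(418,123),(438,447),(105,468))])
s=np.array([onz(b,G2(*c),.015)[:2] for c in((235,151),(525,193),(415,380),(112,331))])
print("holes top",t.mean(0),"side",s.mean(0));
print("pin top",onz(a,G(258,262),.045)[:2],onz(b,G2(318,130),.045)[:2],tri(a,G(258,262),b,G2(318,130)))
N=lambda x,y:(300+x/12,240+y/12);M=lambda x,y:(325+x/10,155+y/10)
print("N4 flange top",onz(a,N(235,266),.010)[:2],"stub",onz(a,N(258,260),.1)[:2],"side stub",onz(b,M(266,93),.1)[:2])
# nozzle axis in side: flange bottom front at (235,550): 
E
```

```text
holes top [0.65622928 0.00546993] side [0.65637258 0.00784372]
pin top [0.65513306 0.00543607] [0.65524688 0.00486983] (array([0.65499516, 0.00541499, 0.0454126 ]), np.float64(6.745380030169168e-05))
N4 flange top [ 0.4201116  -0.08849868] stub [ 0.42054218 -0.08606857] side stub [ 0.42071584 -0.08563468]
```

{"op": "servo_tool", "data": {
  "increments": [
    {"hand": 0,"yaw": 0,"travel": [-20,1,0]},
    {"hand": 0,"yaw": 0,"travel": [-23,1.5,0]},
    {"hand": 0,"yaw": 0,"travel": [0,0,20]},
    {"hand": 0,"yaw": 0,"travel": [0,0,40]},
    {"hand": 0,"yaw": 0,"travel": [0,0,40]},
    {"hand": 0,"yaw": 0,"travel": [0,0,40]},
    {"hand": 0,"yaw": 0,"travel": [0,0,30]},
    {"hand": 0,"yaw": 0,"travel": [0,0,10]},
    {"hand": 0,"yaw": 0,"travel": [0,0,0]},
    {"hand": 0,"yaw": 0,"travel": [0,0,0]}
  ],
  "newtons": 40
}}

```text
t: 23.0
tcp_pos: [0.4197, -0.086, 0.0448]
tool_rot: [0.995, -0.096, 0.001, 0.0]
force: [0.7, -0.1, 0.1]
finger_gap: 0.999
```

```bash
python3 -c "
from h import *
plan((.4204,-.0863,.045),-11)
b=snap('side');crop(b,270,60,120,160,4,'s17')"
```

```text
t 23.0 tcp [ 0.4197 -0.086   0.0448] phi -11.03 tilt [ 0.0012 -0.0006] yaw -0.03 tool mm [ 0.8  0.2 -0.2] gap 0.999 q [-0.46  0.64  2.07  0.    0.43  1.3 ] F [ 0.7 -0.1  0.1]
```

View pics/s17.png

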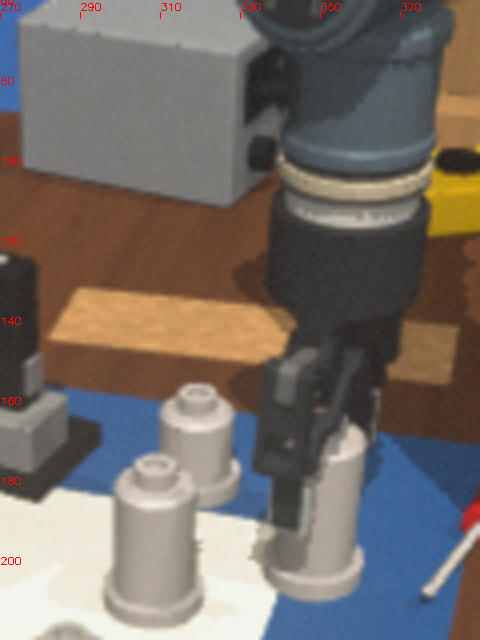

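{"op": "servo_tool", "data": {
  "increments": [
    {"hand": 1,"yaw": 0,"travel": [0,0,0]},
    {"hand": 1,"yaw": 0,"travel": [0,0,0]},
    {"hand": 1,"yaw": 0,"travel": [0,0,0]},
    {"hand": 1,"yaw": 0,"travel": [0,0,0]},
    {"hand": 1,"yaw": 0,"travel": [0,0,0]},
    {"hand": 1,"yaw": 0,"travel": [0,0,0]},
    {"hand": 1,"yaw": 0,"travel": [0,0,-5]},
    {"hand": 1,"yaw": 0,"travel": [0,0,-15]},
    {"hand": 1,"yaw": 0,"travel": [0,0,-30]},
    {"hand": 1,"yaw": 0,"travel": [0,0,-35]},
    {"hand": 1,"yaw": 0,"travel": [0,0,-30]},
    {"hand": 1,"yaw": 0,"travel": [0,0,-15]},
    {"hand": 1,"yaw": 0,"travel": [0,0,0]},
    {"hand": 1,"yaw": 0,"travel": [0,0,0]}
  ],
  "newtons": 60
}}

```text
t: 24.45
tcp_pos: [0.4183, -0.0852, 0.1742]
tool_rot: [0.995, -0.096, -0.0, -0.0]
force: [-0.2, -1.1, -1.6]
finger_gap: 0.501
```

```bash
python3 -c "
from h import *
plan((.656,.0055,.175),-11)
b=snap('side');crop(b,290,20,110,160,4,'s18')"
```

```text
t 24.45 tcp [ 0.4183 -0.0852  0.1742] phi -11.03 tilt [-0.0002  0.0001] yaw -0.03 tool mm [ 216.1 -134.4   -0.8] gap 0.501 q [-0.46  0.36  1.97  0.    0.81  1.3 ] F [-0.2 -1.1 -1.6]
```

View pics/s18.png

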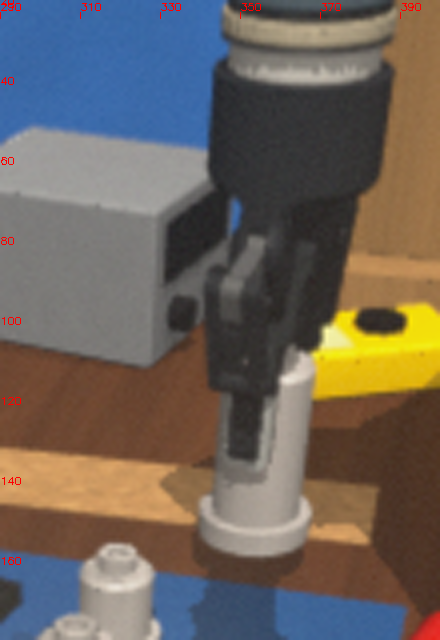

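```bash
cat > noz.py <<'E'
from h import *
def axis(b,cols,z,row):
    "mid column of flange silhouette -> point in plane through TCP across tool y"
    s,p,phi,_=st();m=np.array([-np.sin(phi),np.cos(phi),0]);ex=np.array([np.cos(phi),np.sin(phi),0])
    c,r=ray(b,((cols[0]+cols[1])/2,row));X=c+r*np.dot(p-c,m)/np.dot(r,m)
    print("nozzle rel TCP along tool x mm",round(np.dot(X-p,ex)*1000,1),"z",round(X[2],4))
E
python3 - <<'E'
from noz import *
b=snap("side")
axis(b,(290+199/4,290+312/4),.135,20+520/4)
# mask based columns
im=b["pixels"]; hsv=cv2.cvtColor(im,cv2.COLOR_BGR2HSV)
for row in range(140,158,2):
    r=hsv[row,325:385];g=np.where((r[:,1]<45)&(r[:,2]>90))[0]+325;print(row,g.min() if len(g) else None,g.max() if len(g) else None)
E
```

```text
nozzle rel TCP along tool x mm 1.3 z 0.1338
140 344 364
142 344 364
144 342 364
146 341 366
148 341 367
150 340 366
152 340 366
154 341 365
156 343 364
```

{"op": "servo_tool", "data": {
  "increments": [
    {"hand": 1,"yaw": 0,"travel": [10,-6,0]},
    {"hand": 1,"yaw": 0,"travel": [18,-11,0]},
    {"hand": 1,"yaw": 0,"travel": [24,-15,0]},
    {"hand": 1,"yaw": 0,"travel": [24,-15,0]},
    {"hand": 1,"yaw": 0,"travel": [24,-15,0]},
    {"hand": 1,"yaw": 0,"travel": [24,-15,0]},
    {"hand": 1,"yaw": 0,"travel": [24,-15,0]},
    {"hand": 1,"yaw": 0,"travel": [24,-15,0]},
    {"hand": 1,"yaw": 0,"travel": [22,-14,0]},
    {"hand": 1,"yaw": 0,"travel": [14,-9,0]},
    {"hand": 1,"yaw": 0,"travel": [7,-4.4,0]},
    {"hand": 1,"yaw": 0,"travel": [0,0,0]},
    {"hand": 1,"yaw": 0,"travel": [0,0,20]},
    {"hand": 1,"yaw": 0,"travel": [0,0,30]},
    {"hand": 1,"yaw": 0,"travel": [0,0,20]},
    {"hand": 1,"yaw": 0,"travel": [0,0,0]},
    {"hand": 1,"yaw": 0,"travel": [0,0,0]}
  ],
  "newtons": 60
}}

```text
t: 26.25
tcp_pos: [0.6548, 0.005, 0.1041]
tool_rot: [0.995, -0.096, -0.001, 0.0]
force: [0.6, 0.4, -2.1]
finger_gap: 0.501
```

```bash
python3 -c "
from h import *
plan((.655,.0057,.105),-11)
b=snap('side');crop(b,200,110,80,110,6,'s19')
a=snap('top','t19')"
```

```text
t 26.25 tcp [0.6548 0.005  0.1041] phi -11.06 tilt [-0.0016  0.0001] yaw -0.06 tool mm [ 0.1 -0.7 -0.9] gap 0.501 q [-0.16  0.72  1.45 -0.    0.97  1.6 ] F [ 0.6  0.4 -2.1]
```

View pics/s19.png

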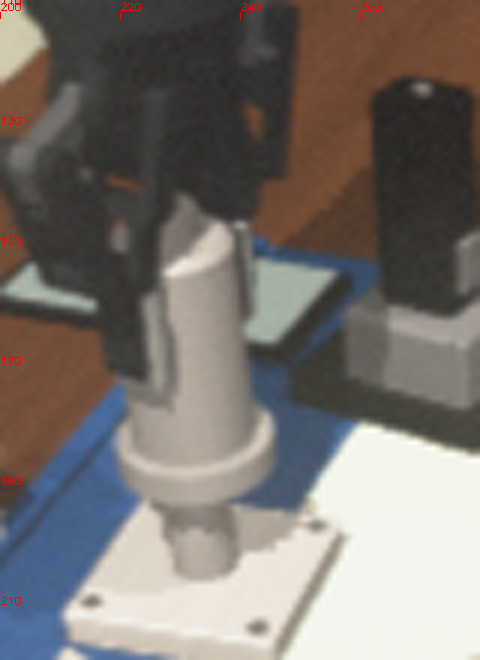

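View pics/t19.png

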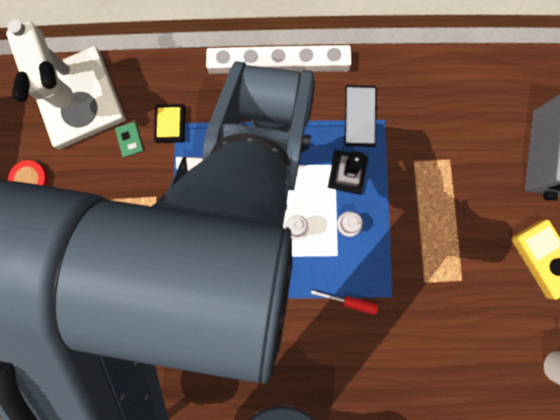

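```bash
python3 - <<'E'
from noz import *
b=snap("side")
print(proj(b,[[.656,.0055,.065],[.656,.0055,.06],[.656,.0055,.045],[.656,.0055,.09]]))
axis(b,(200+117/6,200+275/6),.065,110+460/6)
im=b["pixels"]; hsv=cv2.cvtColor(im,cv2.COLOR_BGR2HSV)
for row in range(168,198,3):
    r=hsv[row,210:255];g=np.where((r[:,1]<50)&(r[:,2]>90))[0]+210;print(row,g.min() if len(g) else None,g.max() if len(g) else None)
E
```

```text
[[232.5000375  184.14974257]
 [232.74563866 186.11474934]
 [233.47121563 191.92107627]
 [231.24295137 174.0950616 ]]
nozzle rel TCP along tool x mm 0.1 z 0.0581
168 224 239
171 218 240
174 220 241
177 220 243
180 213 244
183 218 244
186 219 244
189 220 254
192 223 254
195 222 254
```

{"op": "servo_tool", "data": {
  "increments": [
    {"hand": 1,"yaw": 0,"travel": [0,0,6]},
    {"hand": 1,"yaw": 0,"travel": [0,0,6]},
    {"hand": 1,"yaw": 0,"travel": [0,0,4]},
    {"hand": 1,"yaw": 0,"travel": [0,0,3]},
    {"hand": 1,"yaw": 0,"travel": [0,0,3]},
    {"hand": 1,"yaw": 0,"travel": [0,0,0]}
  ],
  "newtons": 60
}}

```text
t: 27.0
tcp_pos: [0.6553, 0.0056, 0.0817]
tool_rot: [0.995, -0.096, -0.0, -0.0]
force: [-0.4, 0.1, -2.0]
finger_gap: 0.502
```

No contact force yet, 8 mm in. Continue down slowly.

{"op": "servo_tool", "data": {
  "increments": [
    {"hand": 1,"yaw": 0,"travel": [0,0,2]},
    {"hand": 1,"yaw": 0,"travel": [0,0,2]},
    {"hand": 1,"yaw": 0,"travel": [0,0,2]},
    {"hand": 1,"yaw": 0,"travel": [0,0,0]}
  ],
  "newtons": 60
}}

```text
t: 27.4
tcp_pos: [0.6557, 0.0056, 0.0781]
tool_rot: [0.995, -0.096, 0.0, -0.0]
force: [-3.0, 2.7, 7.4]
finger_gap: 0.501
```

{"op": "servo_tool", "data": {
  "increments": [
    {"hand": 1,"yaw": 0,"travel": [0,0,1]},
    {"hand": 1,"yaw": 0,"travel": [0,0,1]},
    {"hand": 1,"yaw": 0,"travel": [0,0,0]},
    {"hand": 1,"yaw": 0,"travel": [0,0,0]}
  ],
  "newtons": 60
}}

```text
t: 27.8
tcp_pos: [0.6559, 0.0056, 0.078]
tool_rot: [0.995, -0.096, 0.001, -0.0]
force: [-5.9, 1.1, 15.8]
finger_gap: 0.503
```

```bash
python3 -c "
from h import *
plan((.655,.0057,.105),-11)
b=snap('side');crop(b,200,110,80,110,6,'s20')"
```

```text
t 27.8 tcp [0.6559 0.0056 0.078 ] phi -11.02 tilt [0.0015 0.    ] yaw -0.02 tool mm [ -0.9   0.  -27. ] gap 0.503 q [-0.16  0.76  1.46  0.    0.92  1.6 ] F [-5.9  1.1 15.8]
```

View pics/s20.png

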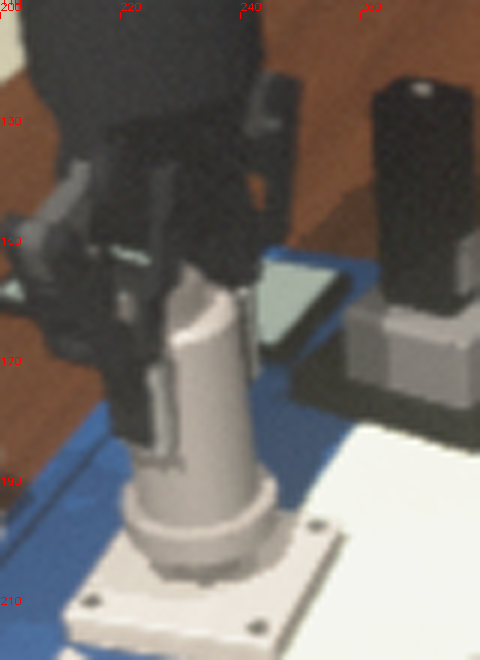

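```bash
python3 -c "
from h import *
plan((.530,.330,.165))
"
```

```text
t 27.85 tcp [0.6559 0.0056 0.078 ] phi -11.02 tilt [0.0015 0.    ] yaw 0 tool mm [-185.5 -294.4  -87. ] gap 0.505 q [-0.16  0.75  1.47  0.    0.92  1.6 ] F [-5.1  2.3 16. ]
```

{"op": "servo_tool", "data": {
  "increments": [
    {"hand": 1,"yaw": 0,"travel": [0,0,-3]},
    {"hand": 1,"yaw": 0,"travel": [0,0,-5]},
    {"hand": 1,"yaw": 0,"travel": [0,0,-15]},
    {"hand": 1,"yaw": 0,"travel": [0,0,-25]},
    {"hand": 1,"yaw": 0,"travel": [0,0,-25]},
    {"hand": 1,"yaw": 0,"travel": [0,0,-16]},
    {"hand": 1,"yaw": 0,"travel": [0,0,0]}
  ],
  "newtons": 60
}}

```text
t: 28.55
tcp_pos: [0.658, 0.0044, 0.167]
tool_rot: [0.995, -0.096, 0.004, 0.001]
force: [0.8, -0.9, -0.9]
finger_gap: 0.505
```

```bash
python3 -c "
from h import *
plan((.530,.330,.165))
"
```

```text
t 28.55 tcp [0.658  0.0044 0.167 ] phi -11.03 tilt [ 0.0073 -0.0019] yaw 0 tool mm [-187.9 -295.1    2. ] gap 0.505 q [-0.16  0.64  1.41 -0.    1.08  1.6 ] F [ 0.8 -0.9 -0.9]
```

{"op": "servo_tool", "data": {
  "increments": [
    {"hand": 1,"yaw": 0,"travel": [-8,-13,0]},
    {"hand": 1,"yaw": 0,"travel": [-14,-22,0]},
    {"hand": 1,"yaw": 0,"travel": [-18,-28,0]},
    {"hand": 1,"yaw": 0,"travel": [-18,-28,0]},
    {"hand": 1,"yaw": 0,"travel": [-18,-28,0]},
    {"hand": 1,"yaw": 0,"travel": [-18,-28,0]},
    {"hand": 1,"yaw": 0,"travel": [-18,-28,0]},
    {"hand": 1,"yaw": 0,"travel": [-18,-28,0]},
    {"hand": 1,"yaw": 0,"travel": [-18,-28,0]},
    {"hand": 1,"yaw": 0,"travel": [-16,-26,0]},
    {"hand": 1,"yaw": 0,"travel": [-12,-19,0]},
    {"hand": 1,"yaw": 0,"travel": [-7,-12,0]},
    {"hand": 1,"yaw": 0,"travel": [-3,-6.5,0]},
    {"hand": 1,"yaw": 0,"travel": [0,0,0]},
    {"hand": 1,"yaw": 0,"travel": [0,0,20]},
    {"hand": 1,"yaw": 0,"travel": [0,0,35]},
    {"hand": 1,"yaw": 0,"travel": [0,0,30]},
    {"hand": 1,"yaw": 0,"travel": [0,0,15]},
    {"hand": 1,"yaw": 0,"travel": [0,0,0]},
    {"hand": 1,"yaw": 0,"travel": [0,0,0]}
  ],
  "newtons": 60
}}

```text
t: 30.55
tcp_pos: [0.5303, 0.3296, 0.0639]
tool_rot: [0.995, -0.097, 0.001, -0.0]
force: [0.7, -0.2, -1.3]
finger_gap: 0.502
```

```bash
python3 -c "
from h import *
plan((.530,.330,.0462))
b=snap('side','s21')
"
```

```text
t 30.55 tcp [0.5303 0.3296 0.0639] phi -11.08 tilt [0.0011 0.0003] yaw 0 tool mm [-0.4 -0.3 17.7] gap 0.502 q [ 0.38  0.74  1.56 -0.    0.84  2.14] F [ 0.7 -0.2 -1.3]
```

View pics/s21.png

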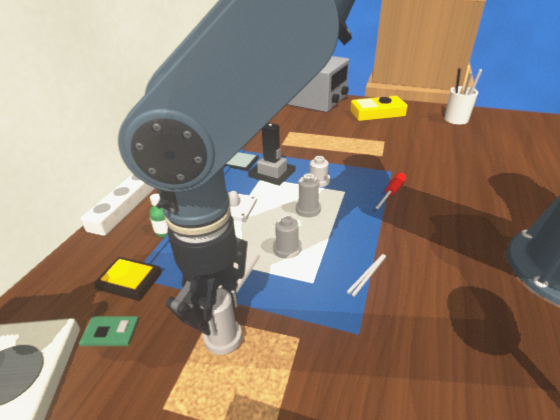

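```bash
python3 - <<'E'
from h import *
d=manip.snapshot("side")
im=cv2.imread("pics/side0.png");hsv=cv2.cvtColor(im,cv2.COLOR_BGR2HSV)
cv2.imwrite("pics/padm.png",cv2.inRange(hsv,(8,90,120),(22,220,255)))
for uv in((213,320),(299,338.5),(169,398),(270,406)): print(uv,onz(d,uv,.001).round(4))
print(proj(d,[[.53+.028*np.cos(t),.33+.028*np.sin(t),.001] for t in np.arange(0,6.28,.785)]).round(1).tolist())
crop({"pixels":im},150,305,180,115,4,"pad")
E
```

```text
(213, 320) [0.5685 0.294  0.001 ]
(299, 338.5) [0.4263 0.2859 0.001 ]
(169, 398) [0.5683 0.427  0.001 ]
(270, 406) [0.4341 0.3961 0.001 ]
[[208.7, 340.3], [207.5, 352.7], [217.1, 361.1], [231.8, 359.9], [242.3, 349.9], [242.4, 337.6], [232.9, 330.0], [219.2, 331.1]]
```

View pics/pad.png

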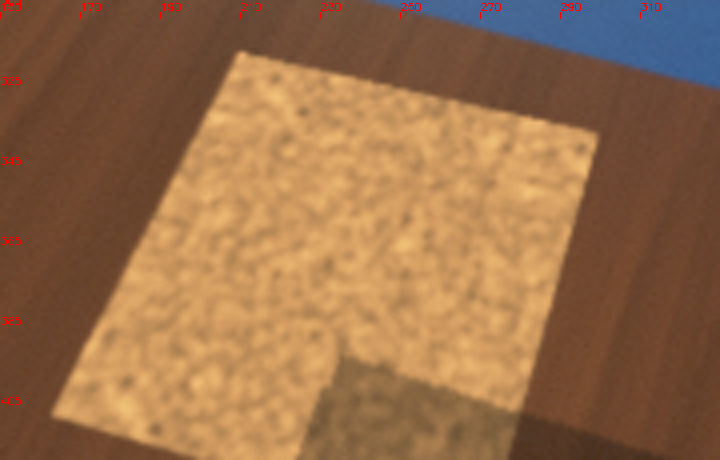

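{"op": "servo_tool", "data": {
  "increments": [
    {"hand": 1,"yaw": 0,"travel": [0,0,8]},
    {"hand": 1,"yaw": 0,"travel": [0,0,6]},
    {"hand": 1,"yaw": 0,"travel": [0,0,3]},
    {"hand": 1,"yaw": 0,"travel": [0,0,0.7]},
    {"hand": 1,"yaw": 0,"travel": [0,0,0]},
    {"hand": 1,"yaw": 0,"travel": [0,0,0]}
  ],
  "newtons": 60
}}

```text
t: 31.25
tcp_pos: [0.5294, 0.33, 0.0456]
tool_rot: [0.995, -0.096, 0.0, -0.0]
force: [-0.6, -0.7, -1.8]
finger_gap: 0.5
```

{"op": "servo_tool", "data": {
  "increments": [
    {"hand": 1,"yaw": 0,"travel": [0,0,0.7]},
    {"hand": 1,"yaw": 0,"travel": [0,0,0]}
  ],
  "newtons": 60
}}

```text
t: 31.45
tcp_pos: [0.5295, 0.33, 0.0454]
tool_rot: [0.995, -0.096, 0.0, -0.0]
force: [-0.4, 0.4, 1.8]
finger_gap: 0.501
```

{"op": "servo_tool", "data": {
  "increments": [
    {"hand": 0,"yaw": 0,"travel": [0,0,0]},
    {"hand": 0,"yaw": 0,"travel": [0,0,0]},
    {"hand": 0,"yaw": 0,"travel": [0,0,0]},
    {"hand": 0,"yaw": 0,"travel": [0,0,0]},
    {"hand": 0,"yaw": 0,"travel": [0,0,-10]},
    {"hand": 0,"yaw": 0,"travel": [0,0,-30]},
    {"hand": 0,"yaw": 0,"travel": [0,0,-40]},
    {"hand": 0,"yaw": 0,"travel": [0,0,-40]},
    {"hand": 0,"yaw": 0,"travel": [0,0,-30]},
    {"hand": 0,"yaw": 0,"travel": [10,20,0]},
    {"hand": 0,"yaw": 0,"travel": [10,40,0]},
    {"hand": 0,"yaw": 0,"travel": [10,45,0]},
    {"hand": 0,"yaw": 0,"travel": [10,45,0]},
    {"hand": 0,"yaw": 0,"travel": [0,45,0]},
    {"hand": 0,"yaw": 0,"travel": [0,40,0]},
    {"hand": 0,"yaw": 0,"travel": [0,20,0]},
    {"hand": 0,"yaw": 0,"travel": [0,0,0]}
  ],
  "newtons": 40
}}

```text
t: 33.15
tcp_pos: [0.5194, 0.0695, 0.1957]
tool_rot: [0.995, -0.098, 0.0, 0.0]
force: [0.2, 0.3, -0.3]
finger_gap: 0.998
```

```bash
python3 -c "
from h import *
plan((.4997,-.0402,.045))
b=snap('side','s22');a=snap('top','t22')
crop(b,270,140,90,120,6,'s22c')
"
```

```text
t 33.15 tcp [0.5194 0.0695 0.1957] phi -11.27 tilt [ 0.0003 -0.0005] yaw 0 tool mm [  2.1 111.5 150.7] gap 0.998 q [-0.08  0.44  1.72 -0.    0.98  1.69] F [ 0.2  0.3 -0.3]
```

View pics/s22.png

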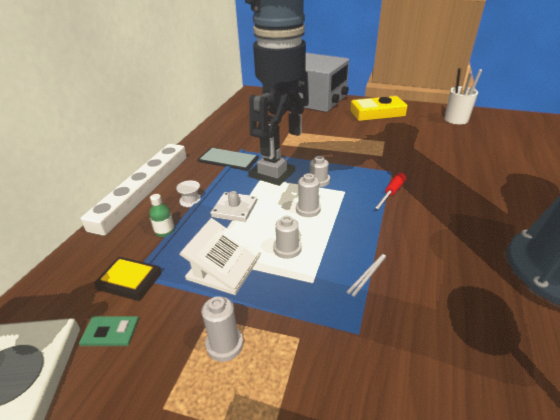

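View pics/s22c.png

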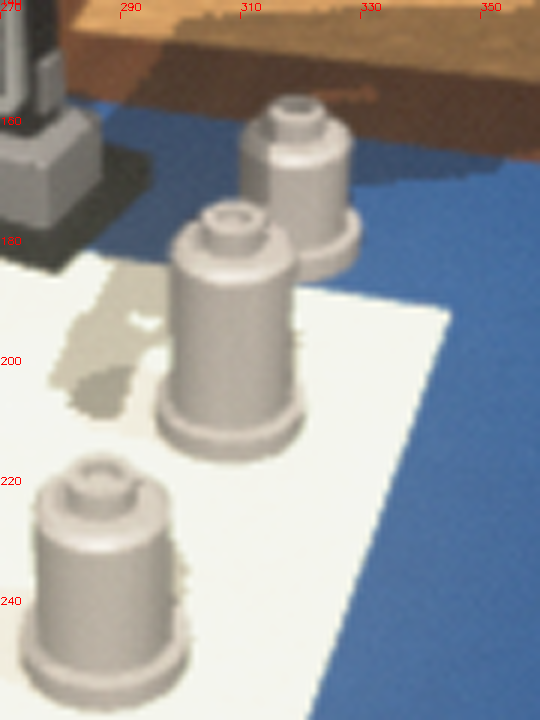

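View pics/t22.png

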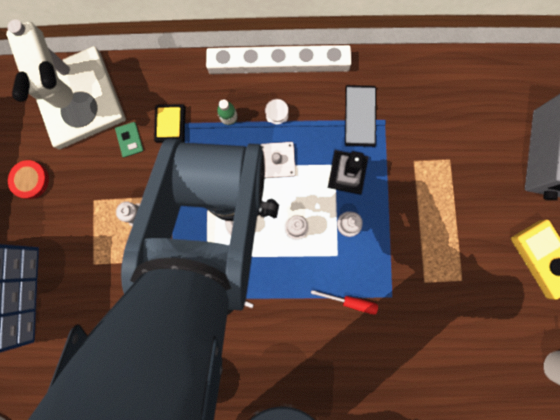

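```bash
python3 - <<'E'
from h import *
im={"pixels":cv2.imread("pics/t22.png")}
crop(im,278,205,36,40,14,"n2t")
a=manip.snapshot("top");b=manip.snapshot("side")
print("N2 side",onz(b,(309,175.7),.088)[:2],"N1",onz(b,(286.7,218.3),.076)[:2],"N3",onz(b,(319.3,157.2),.064)[:2])
E
```

```text
N2 side [ 0.49928623 -0.03645739] N1 [0.50499971 0.09782196] N3 [ 0.50700295 -0.15942266]
```

View pics/n2t.png

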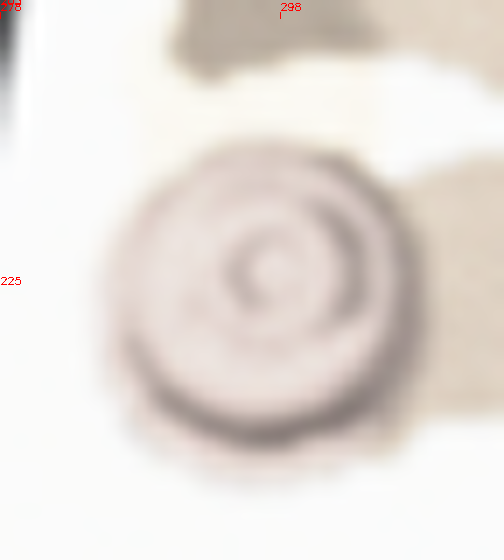

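```bash
python3 - <<'E'
from h import *
a=manip.snapshot("top")
C=lambda x,y:(278+x/14,205+y/14)
print(onz(a,C(278,268),.088),onz(a,C(264,312),.006))
plan((.500,-.0378,.042))
E
```

```text
[ 0.49917517 -0.03917093  0.088     ] [ 0.49969908 -0.03861721  0.006     ]
t 33.4 tcp [0.52   0.0731 0.1952] phi -10.95 tilt [0.0006 0.0003] yaw 0 tool mm [  1.4 112.7 153.2] gap 1.002 q [-0.07  0.44  1.72  0.    0.98  1.69] F [-0.1 -0.1 -0.7]
```

{"op": "servo_tool", "data": {
  "increments": [
    {"hand": 0,"yaw": 0,"travel": [0,20,0]},
    {"hand": 0,"yaw": 0,"travel": [0.5,35,0]},
    {"hand": 0,"yaw": 0,"travel": [0.5,35,0]},
    {"hand": 0,"yaw": 0,"travel": [0,22.8,0]},
    {"hand": 0,"yaw": 0,"travel": [0,0,0]},
    {"hand": 0,"yaw": 0,"travel": [0,0,23]},
    {"hand": 0,"yaw": 0,"travel": [0,0,40]},
    {"hand": 0,"yaw": 0,"travel": [0,0,40]},
    {"hand": 0,"yaw": 0,"travel": [0,0,30]},
    {"hand": 0,"yaw": 0,"travel": [0,0,20]},
    {"hand": 0,"yaw": 0,"travel": [0,0,0]},
    {"hand": 0,"yaw": 0,"travel": [0,0,0]}
  ],
  "newtons": 40
}}

```text
t: 34.6
tcp_pos: [0.4995, -0.0378, 0.0419]
tool_rot: [0.995, -0.095, -0.0, -0.0]
force: [-0.1, -0.3, 0.2]
finger_gap: 0.998
```

```bash
python3 -c "
from h import *
plan((.4995,-.038,.042))
b=snap('side');crop(b,250,80,110,140,4,'s23')
"
```

```text
t 34.6 tcp [ 0.4995 -0.0378  0.0419] phi -10.94 tilt [-0.0003  0.0003] yaw 0 tool mm [ 0.   0.2 -0.1] gap 0.998 q [-0.3   0.69  1.88  0.    0.57  1.46] F [-0.1 -0.3  0.2]
```

View pics/s23.png

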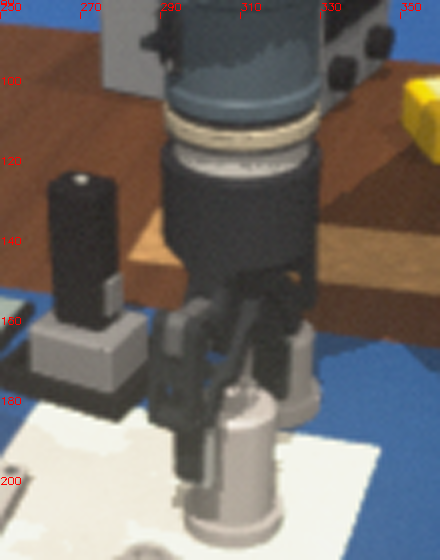

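Straddles N2 (flange about (308,212)). Grip and lift.

{"op": "servo_tool", "data": {
  "increments": [
    {"hand": 1,"yaw": 0,"travel": [0,0,0]},
    {"hand": 1,"yaw": 0,"travel": [0,0,0]},
    {"hand": 1,"yaw": 0,"travel": [0,0,0]},
    {"hand": 1,"yaw": 0,"travel": [0,0,0]},
    {"hand": 1,"yaw": 0,"travel": [0,0,0]},
    {"hand": 1,"yaw": 0,"travel": [0,0,0]},
    {"hand": 1,"yaw": 0,"travel": [0,0,-5]},
    {"hand": 1,"yaw": 0,"travel": [0,0,-15]},
    {"hand": 1,"yaw": 0,"travel": [0,0,-30]},
    {"hand": 1,"yaw": 0,"travel": [0,0,-30]},
    {"hand": 1,"yaw": 0,"travel": [0,0,-20]},
    {"hand": 1,"yaw": 0,"travel": [0,0,0]},
    {"hand": 1,"yaw": 0,"travel": [0,0,0]}
  ],
  "newtons": 60
}}

```text
t: 35.95
tcp_pos: [0.4988, -0.0389, 0.1419]
tool_rot: [0.995, -0.096, 0.0, 0.0]
force: [0.5, 0.3, -1.7]
finger_gap: 0.5
```

```bash
python3 -c "
from h import *
plan((.656,.0055,.142))
b=snap('side');crop(b,260,50,100,160,5,'s24')
"
```

```text
t 35.95 tcp [ 0.4988 -0.0389  0.1419] phi -11.04 tilt [ 0.0001 -0.0001] yaw 0 tool mm [ 1.458e+02 -7.370e+01 -1.000e-01] gap 0.5 q [-0.3   0.5   1.83 -0.    0.81  1.46] F [ 0.5  0.3 -1.7]
```

View pics/s24.png

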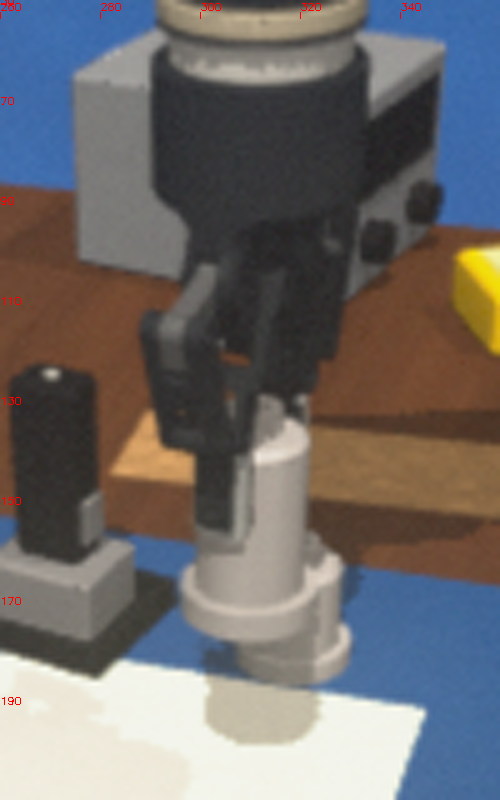

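```bash
python3 - <<'E'
from noz import *
b=manip.snapshot("side")
axis(b,(296,323),.106,171)
E
```

```text
nozzle rel TCP along tool x mm 1.0 z 0.0979
```

{"op": "servo_tool", "data": {
  "increments": [
    {"hand": 1,"yaw": 0,"travel": [8,-4,0]},
    {"hand": 1,"yaw": 0,"travel": [16,-8,0]},
    {"hand": 1,"yaw": 0,"travel": [22,-11,0]},
    {"hand": 1,"yaw": 0,"travel": [22,-11,0]},
    {"hand": 1,"yaw": 0,"travel": [22,-11,0]},
    {"hand": 1,"yaw": 0,"travel": [22,-11,0]},
    {"hand": 1,"yaw": 0,"travel": [18,-9,0]},
    {"hand": 1,"yaw": 0,"travel": [10,-5.5,0]},
    {"hand": 1,"yaw": 0,"travel": [5.3,-3.2,0]},
    {"hand": 1,"yaw": 0,"travel": [0,0,0]},
    {"hand": 1,"yaw": 0,"travel": [0,0,15]},
    {"hand": 1,"yaw": 0,"travel": [0,0,20]},
    {"hand": 1,"yaw": 0,"travel": [0,0,12]},
    {"hand": 1,"yaw": 0,"travel": [0,0,3]},
    {"hand": 1,"yaw": 0,"travel": [0,0,0]},
    {"hand": 1,"yaw": 0,"travel": [0,0,0]}
  ],
  "newtons": 60
}}

```text
t: 37.65
tcp_pos: [0.6563, 0.0054, 0.0924]
tool_rot: [0.995, -0.096, 0.001, 0.0]
force: [-0.3, -0.6, -0.8]
finger_gap: 0.497
```

```bash
python3 -c "
from h import *
plan((.6555,.0056,.0569))
b=snap('side');crop(b,200,110,80,110,6,'s25')
"
```

```text
t 37.65 tcp [0.6563 0.0054 0.0924] phi -11.04 tilt [ 0.0011 -0.0002] yaw 0 tool mm [-0.8 -0.  35.5] gap 0.497 q [-0.16  0.74  1.46 -0.    0.95  1.6 ] F [-0.3 -0.6 -0.8]
```

View pics/s25.png

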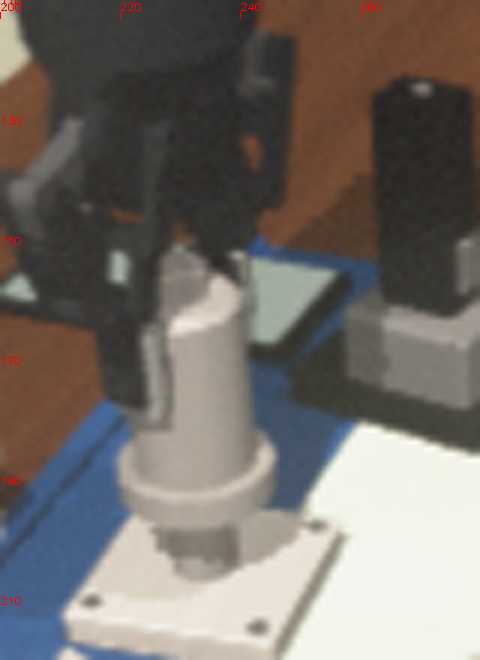

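{"op": "servo_tool", "data": {
  "increments": [
    {"hand": 1,"yaw": 0,"travel": [-0.5,0,5]},
    {"hand": 1,"yaw": 0,"travel": [0,0,5]},
    {"hand": 1,"yaw": 0,"travel": [0,0,4]},
    {"hand": 1,"yaw": 0,"travel": [0,0,2]},
    {"hand": 1,"yaw": 0,"travel": [0,0,2]},
    {"hand": 1,"yaw": 0,"travel": [0,0,0]}
  ],
  "newtons": 60
}}

```text
t: 38.3
tcp_pos: [0.6558, 0.0056, 0.0737]
tool_rot: [0.995, -0.096, 0.0, 0.0]
force: [0.8, -1.1, -3.3]
finger_gap: 0.5
```

{"op": "servo_tool", "data": {
  "increments": [
    {"hand": 1,"yaw": 0,"travel": [0,0,4]},
    {"hand": 1,"yaw": 0,"travel": [0,0,4]},
    {"hand": 1,"yaw": 0,"travel": [0,0,4]},
    {"hand": 1,"yaw": 0,"travel": [0,0,3]},
    {"hand": 1,"yaw": 0,"travel": [0,0,1.5]},
    {"hand": 1,"yaw": 0,"travel": [0,0,1]},
    {"hand": 1,"yaw": 0,"travel": [0,0,0]}
  ],
  "newtons": 60
}}

```text
t: 39.0
tcp_pos: [0.656, 0.0057, 0.0581]
tool_rot: [0.995, -0.096, 0.001, 0.0]
force: [-0.1, 1.0, 7.7]
finger_gap: 0.502
```

{"op": "servo_tool", "data": {
  "increments": [
    {"hand": 1,"yaw": 0,"travel": [0,0,1]},
    {"hand": 1,"yaw": 0,"travel": [0,0,1]},
    {"hand": 1,"yaw": 0,"travel": [0,0,0]},
    {"hand": 1,"yaw": 0,"travel": [0,0,0]}
  ],
  "newtons": 60
}}

```text
t: 39.4
tcp_pos: [0.6561, 0.0057, 0.058]
tool_rot: [0.995, -0.096, 0.001, 0.0]
force: [-3.0, 2.0, 15.6]
finger_gap: 0.501
```

```bash
python3 -c "
from h import *
plan((.6555,.0056,.0569))
b=snap('side');crop(b,200,110,80,110,6,'s26')
"
```

```text
t 39.4 tcp [0.6561 0.0057 0.058 ] phi -11.0 tilt [ 0.0021 -0.0007] yaw 0 tool mm [-0.6  0.2  1.1] gap 0.501 q [-0.16  0.78  1.47 -0.    0.88  1.6 ] F [-3.   2.  15.6]
```

View pics/s26.png

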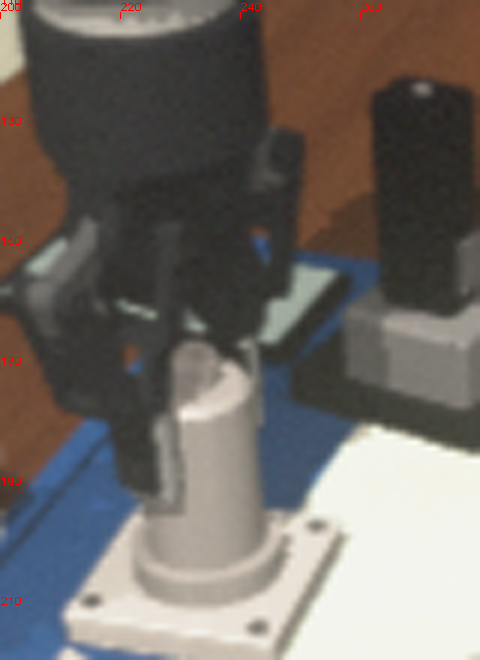

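{"op": "servo_tool", "data": {
  "increments": [
    {"hand": 1,"yaw": 0,"travel": [0,0,-3]},
    {"hand": 1,"yaw": 0,"travel": [0,0,-5]},
    {"hand": 1,"yaw": 0,"travel": [0,0,-12]},
    {"hand": 1,"yaw": 0,"travel": [0,0,-20]},
    {"hand": 1,"yaw": 0,"travel": [0,0,-30]},
    {"hand": 1,"yaw": 0,"travel": [0,0,-40]},
    {"hand": 1,"yaw": 0,"travel": [0,0,-30]},
    {"hand": 1,"yaw": 0,"travel": [0,0,-10]},
    {"hand": 1,"yaw": 0,"travel": [0,0,0]}
  ],
  "newtons": 60
}}

```text
t: 40.35
tcp_pos: [0.6555, 0.0058, 0.2059]
tool_rot: [0.995, -0.096, 0.001, 0.0]
force: [-0.5, 0.0, -1.8]
finger_gap: 0.502
```

```bash
python3 - <<'E'
from h import *
im={"pixels":cv2.imread("pics/s16.png")};crop(im,272,120,125,50,6,"lp")
im={"pixels":cv2.imread("pics/t16.png")};crop(im,405,150,65,140,4,"lpt")
plan((.600,-.360,.190))
E
```

```text
t 40.35 tcp [0.6555 0.0058 0.2059] phi -11.02 tilt [ 0.0016 -0.0002] yaw 0 tool mm [ 15.5 369.6  15.9] gap 0.502 q [-0.16  0.6   1.38  0.    1.17  1.6 ] F [-0.5  0.  -1.8]
```

View pics/lp.png

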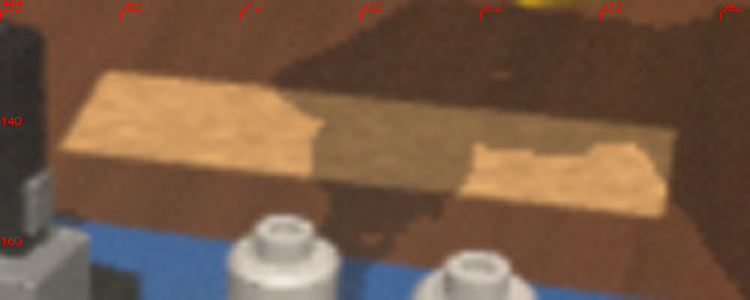

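View pics/lpt.png

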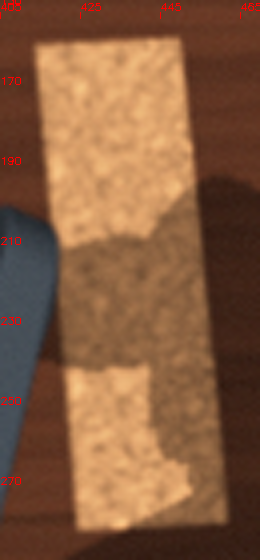

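```bash
python3 - <<'E'
from h import *
a=manip.snapshot("top");b=manip.snapshot("side")
s=[onz(b,(272+x/6,120+y/6),.001)[:2] for x,y in((108,72),(677,130),(664,216),(62,150))]
t=[onz(a,(405+x/4,150+y/4),.001)[:2] for x,y in((180,38),(227,522),(78,530),(35,45))]
print(np.round(s,4).tolist(),np.mean(s,0));print(np.round(t,4).tolist(),np.mean(t,0))
E
```

```text
[[0.6534, -0.3945], [0.3748, -0.4068], [0.3709, -0.3218], [0.6495, -0.3091]] [ 0.51218057 -0.35804112]
[[0.6548, -0.3991], [0.3751, -0.4096], [0.3718, -0.3248], [0.6515, -0.3138]] [ 0.51328336 -0.36182494]
```

{"op": "servo_tool", "data": {
  "increments": [
    {"hand": 1,"yaw": 0,"travel": [0,15,0]},
    {"hand": 1,"yaw": 0,"travel": [1.2,28,0]},
    {"hand": 1,"yaw": 0,"travel": [1.4,35,0]},
    {"hand": 1,"yaw": 0,"travel": [1.4,35,0]},
    {"hand": 1,"yaw": 0,"travel": [1.4,35,0]},
    {"hand": 1,"yaw": 0,"travel": [1.4,35,0]},
    {"hand": 1,"yaw": 0,"travel": [1.4,35,0]},
    {"hand": 1,"yaw": 0,"travel": [1.4,35,0]},
    {"hand": 1,"yaw": 0,"travel": [1.4,35,0]},
    {"hand": 1,"yaw": 0,"travel": [1.4,35,0]},
    {"hand": 1,"yaw": 0,"travel": [1.2,26,0]},
    {"hand": 1,"yaw": 0,"travel": [1.1,12,0]},
    {"hand": 1,"yaw": 0,"travel": [0,5.2,0]},
    {"hand": 1,"yaw": 0,"travel": [0,0,0]},
    {"hand": 1,"yaw": 0,"travel": [0,0,25]},
    {"hand": 1,"yaw": 0,"travel": [0,0,40]},
    {"hand": 1,"yaw": 0,"travel": [0,0,40]},
    {"hand": 1,"yaw": 0,"travel": [0,0,30]},
    {"hand": 1,"yaw": 0,"travel": [0,0,15]},
    {"hand": 1,"yaw": 0,"travel": [0,0,0]}
  ],
  "newtons": 60
}}

```text
t: 42.45
tcp_pos: [0.5987, -0.354, 0.0518]
tool_rot: [0.995, -0.095, -0.002, -0.002]
force: [0.3, 0.1, -1.2]
finger_gap: 0.503
```

```bash
python3 -c "
from h import *
plan((.600,-.3565,.0432))
b=snap('side','s27')
"
```

```text
t 42.45 tcp [ 0.5987 -0.354   0.0518] phi -10.94 tilt [-0.0044  0.0039] yaw 0 tool mm [1.8 2.2 8.6] gap 0.503 q [-0.69  0.83  1.36  0.    0.96  1.07] F [ 0.3  0.1 -1.2]
```

View pics/s27.png

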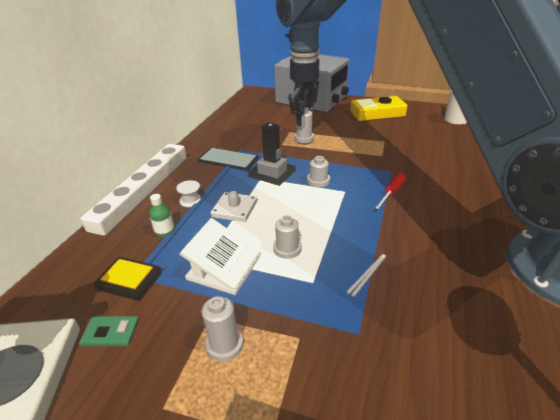

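{"op": "servo_tool", "data": {
  "increments": [
    {"hand": 1,"yaw": 0,"travel": [0.5,1,4]},
    {"hand": 1,"yaw": 0,"travel": [0,0,3]},
    {"hand": 1,"yaw": 0,"travel": [0,0,1]},
    {"hand": 1,"yaw": 0,"travel": [0,0,0]}
  ],
  "newtons": 60
}}

```text
t: 42.9
tcp_pos: [0.6003, -0.3579, 0.0471]
tool_rot: [0.995, -0.096, 0.0, 0.0]
force: [-0.2, 0.4, -2.7]
finger_gap: 0.498
```

{"op": "servo_tool", "data": {
  "increments": [
    {"hand": 1,"yaw": 0,"travel": [0,0,2]},
    {"hand": 1,"yaw": 0,"travel": [0,0,1]},
    {"hand": 1,"yaw": 0,"travel": [0,0,0.5]},
    {"hand": 1,"yaw": 0,"travel": [0,0,0]}
  ],
  "newtons": 60
}}

```text
t: 43.3
tcp_pos: [0.6001, -0.3577, 0.0432]
tool_rot: [0.995, -0.096, 0.0, 0.0]
force: [-1.5, 0.2, -0.2]
finger_gap: 0.501
```

{"op": "servo_tool", "data": {
  "increments": [
    {"hand": 1,"yaw": 0,"travel": [0,0,0.5]},
    {"hand": 1,"yaw": 0,"travel": [0,0,0]},
    {"hand": 0,"yaw": 0,"travel": [0,0,0]},
    {"hand": 0,"yaw": 0,"travel": [0,0,0]},
    {"hand": 0,"yaw": 0,"travel": [0,0,0]},
    {"hand": 0,"yaw": 0,"travel": [0,0,0]},
    {"hand": 0,"yaw": 0,"travel": [0,0,-10]},
    {"hand": 0,"yaw": 0,"travel": [0,0,-30]},
    {"hand": 0,"yaw": 0,"travel": [0,0,-40]},
    {"hand": 0,"yaw": 0,"travel": [0,0,-40]},
    {"hand": 0,"yaw": 0,"travel": [0,0,-40]},
    {"hand": 0,"yaw": 0,"travel": [-10,-20,0]},
    {"hand": 0,"yaw": 0,"travel": [-20,-40,0]},
    {"hand": 0,"yaw": 0,"travel": [-20,-42,0]},
    {"hand": 0,"yaw": 0,"travel": [-20,-42,0]},
    {"hand": 0,"yaw": 0,"travel": [-20,-42,0]},
    {"hand": 0,"yaw": 0,"travel": [-20,-40,0]},
    {"hand": 0,"yaw": 0,"travel": [-20,-30,0]},
    {"hand": 0,"yaw": 0,"travel": [-10,-20,0]},
    {"hand": 0,"yaw": 0,"travel": [0,0,0]}
  ],
  "newtons": 40
}}

```text
t: 45.3
tcp_pos: [0.5139, -0.057, 0.2032]
tool_rot: [0.996, -0.094, -0.0, -0.0]
force: [-0.2, 0.4, -0.6]
finger_gap: 1.001
```

```bash
python3 -c "
from h import *
plan((.505,.0965,.04))
b=snap('side','s28');a=snap('top','t28')
crop(b,255,200,65,65,8,'s28c')
"
```

```text
t 45.3 tcp [ 0.5139 -0.057   0.2032] phi -10.83 tilt [-0.0009  0.0009] yaw 0 tool mm [ -37.5 -149.1  163.2] gap 1.001 q [-0.33  0.42  1.73  0.    0.99  1.43] F [-0.2  0.4 -0.6]
```

View pics/s28.png

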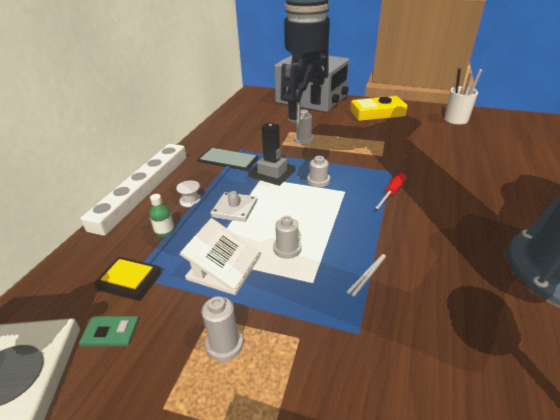

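View pics/t28.png

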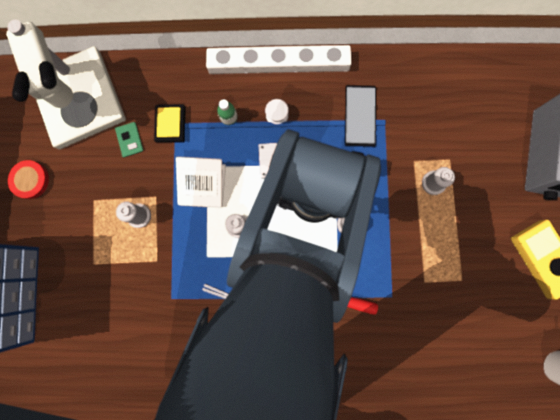

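View pics/s28c.png

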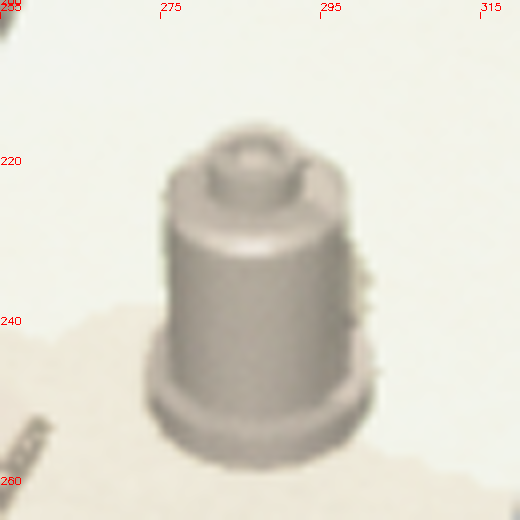

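```bash
python3 - <<'E'
from h import *
im={"pixels":cv2.imread("pics/t28.png")};crop(im,218,205,36,40,14,"n1t")
crop(im,410,155,50,50,10,"n2pad")
E
```

```text
(no output)
```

View pics/n1t.png

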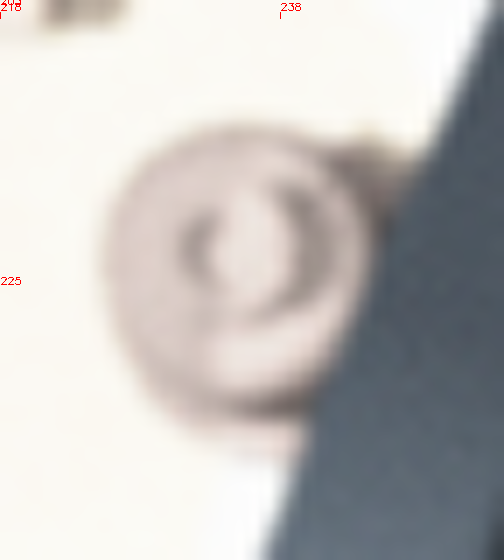

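View pics/n2pad.png

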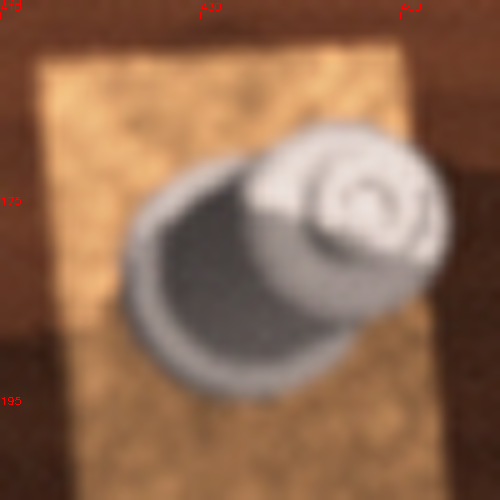

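```bash
python3 - <<'E'
from h import *
a=manip.snapshot("top");b=manip.snapshot("side")
print(onz(a,(235.5,223),.076),onz(b,(286.9,218.7),.076),tri(a,(235.5,223),b,(286.9,218.7)))
# from first clean top image: flange circle
print(onz(a,(165+217/3,80+437/3),.006))
plan((.505,.0955,.04))
E
```

```text
[0.50421075 0.09324583 0.076     ] [0.50428853 0.09884376 0.076     ] (array([0.50525493, 0.09389966, 0.07192215]), np.float64(0.0013153063154258255))
[0.50489512 0.09756458 0.006     ]
t 45.5 tcp [ 0.5165 -0.0611  0.2029] phi -11.07 tilt [ 0.0019 -0.001 ] yaw 0 tool mm [ -41.3 -151.4  162.9] gap 1.004 q [-0.33  0.43  1.73 -0.    0.99  1.43] F [-0.4 -0.1  0.1]
```

{"op": "servo_tool", "data": {
  "increments": [
    {"hand": 0,"yaw": 0,"travel": [-6,-20,0]},
    {"hand": 0,"yaw": 0,"travel": [-11,-40,0]},
    {"hand": 0,"yaw": 0,"travel": [-11,-40,0]},
    {"hand": 0,"yaw": 0,"travel": [-9,-33,0]},
    {"hand": 0,"yaw": 0,"travel": [-4.8,-18.9,0]},
    {"hand": 0,"yaw": 0,"travel": [0,0,0]},
    {"hand": 0,"yaw": 0,"travel": [0,0,27]},
    {"hand": 0,"yaw": 0,"travel": [0,0,40]},
    {"hand": 0,"yaw": 0,"travel": [0,0,40]},
    {"hand": 0,"yaw": 0,"travel": [0,0,40]},
    {"hand": 0,"yaw": 0,"travel": [0,0,20]},
    {"hand": 0,"yaw": 0,"travel": [0,0,0]},
    {"hand": 0,"yaw": 0,"travel": [0,0,0]}
  ],
  "newtons": 40
}}

```text
t: 46.8
tcp_pos: [0.5044, 0.0959, 0.0354]
tool_rot: [0.995, -0.097, 0.0, 0.0]
force: [0.1, -0.7, 0.5]
finger_gap: 0.999
```

```bash
python3 -c "
from h import *
plan((.5045,.096,.036))
b=snap('side');crop(b,230,120,110,150,4,'s29')
"
```

```text
t 46.8 tcp [0.5044 0.0959 0.0354] phi -11.12 tilt [ 0.0002 -0.0002] yaw 0 tool mm [ 0.1 -0.2 -0.6] gap 0.999 q [-0.03  0.71  1.85 -0.    0.58  1.74] F [ 0.1 -0.7  0.5]
```

View pics/s29.png

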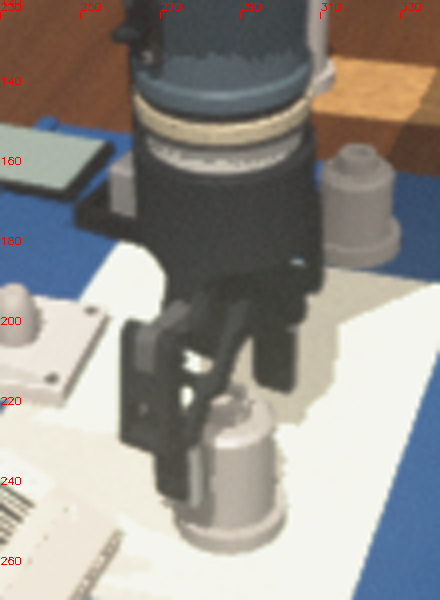

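{"op": "servo_tool", "data": {
  "increments": [
    {"hand": 1,"yaw": 0,"travel": [0,0,0]},
    {"hand": 1,"yaw": 0,"travel": [0,0,0]},
    {"hand": 1,"yaw": 0,"travel": [0,0,0]},
    {"hand": 1,"yaw": 0,"travel": [0,0,0]},
    {"hand": 1,"yaw": 0,"travel": [0,0,0]},
    {"hand": 1,"yaw": 0,"travel": [0,0,0]},
    {"hand": 1,"yaw": 0,"travel": [0,0,-5]},
    {"hand": 1,"yaw": 0,"travel": [0,0,-15]},
    {"hand": 1,"yaw": 0,"travel": [0,0,-30]},
    {"hand": 1,"yaw": 0,"travel": [0,0,-30]},
    {"hand": 1,"yaw": 0,"travel": [0,0,-20]},
    {"hand": 1,"yaw": 0,"travel": [0,0,0]},
    {"hand": 1,"yaw": 0,"travel": [0,0,0]}
  ],
  "newtons": 60
}}

```text
t: 48.15
tcp_pos: [0.5031, 0.0973, 0.1354]
tool_rot: [0.995, -0.096, 0.0, -0.0]
force: [-0.6, 0.2, -1.3]
finger_gap: 0.495
```

```bash
python3 -c "
from h import *
plan((.656,.0055,.136))
b=snap('side');crop(b,230,80,110,150,5,'s30')
"
```

```text
t 48.15 tcp [0.5031 0.0973 0.1354] phi -11.02 tilt [0.0002 0.    ] yaw 0 tool mm [167.6  60.8  -0.6] gap 0.495 q [-0.03  0.52  1.8   0.    0.81  1.74] F [-0.6  0.2 -1.3]
```

View pics/s30.png

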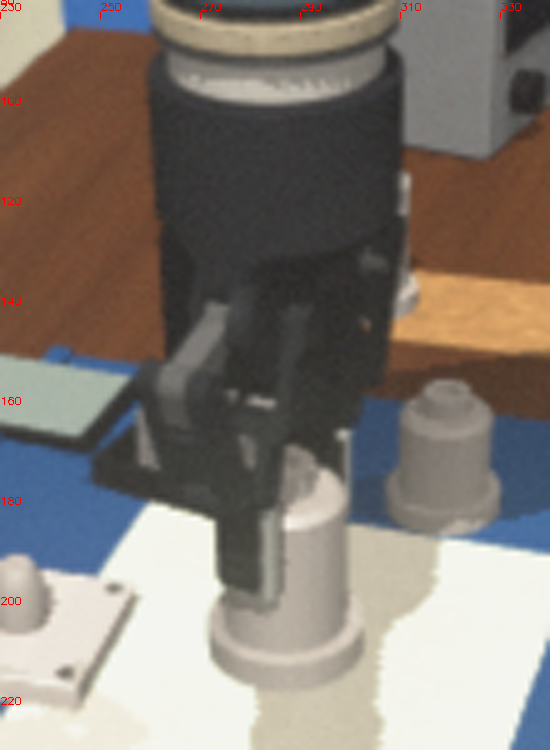

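```bash
python3 - <<'E'
from noz import *
b=manip.snapshot("side")
axis(b,(272.2,302.6),.106,207.6)
plan((.6555,.0056,.136))
E
```

```text
nozzle rel TCP along tool x mm 1.2 z 0.1001
t 48.25 tcp [0.5024 0.0972 0.1343] phi -11.03 tilt [-0.0027  0.0001] yaw 0 tool mm [167.8  60.6  -1.7] gap 0.499 q [-0.03  0.52  1.8   0.    0.82  1.74] F [ 0.3  0.2 -1.4]
```

{"op": "servo_tool", "data": {
  "increments": [
    {"hand": 1,"yaw": 0,"travel": [8,3,0]},
    {"hand": 1,"yaw": 0,"travel": [16,6,0]},
    {"hand": 1,"yaw": 0,"travel": [22,8,0]},
    {"hand": 1,"yaw": 0,"travel": [22,8,0]},
    {"hand": 1,"yaw": 0,"travel": [22,8,0]},
    {"hand": 1,"yaw": 0,"travel": [22,8,0]},
    {"hand": 1,"yaw": 0,"travel": [22,8,0]},
    {"hand": 1,"yaw": 0,"travel": [18,6.5,0]},
    {"hand": 1,"yaw": 0,"travel": [10,3.5,0]},
    {"hand": 1,"yaw": 0,"travel": [4.8,1.6,0]},
    {"hand": 1,"yaw": 0,"travel": [0,0,0]},
    {"hand": 1,"yaw": 0,"travel": [0,0,15]},
    {"hand": 1,"yaw": 0,"travel": [0,0,20]},
    {"hand": 1,"yaw": 0,"travel": [0,0,10]},
    {"hand": 1,"yaw": 0,"travel": [0,0,4]},
    {"hand": 1,"yaw": 0,"travel": [0,0,0]},
    {"hand": 1,"yaw": 0,"travel": [0,0,0]}
  ],
  "newtons": 60
}}

```text
t: 49.95
tcp_pos: [0.656, 0.0058, 0.0869]
tool_rot: [0.995, -0.096, 0.0, 0.0]
force: [0.7, 0.5, -1.1]
finger_gap: 0.498
```

```bash
python3 -c "
from h import *
plan((.6555,.0056,.0504))
b=snap('side');crop(b,200,110,80,110,6,'s31')
"
```

```text
t 49.95 tcp [0.656  0.0058 0.0869] phi -11.02 tilt [ 0.001  -0.0001] yaw 0 tool mm [-0.4  0.3 36.5] gap 0.498 q [-0.16  0.74  1.46  0.    0.94  1.6 ] F [ 0.7  0.5 -1.1]
```

View pics/s31.png

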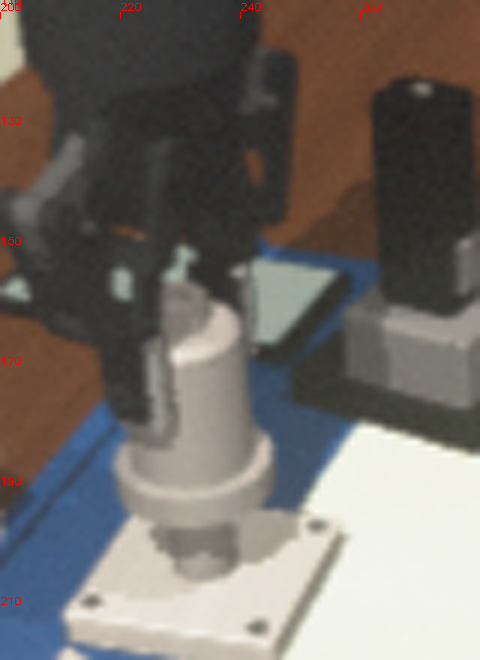

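{"op": "servo_tool", "data": {
  "increments": [
    {"hand": 1,"yaw": 0,"travel": [-1,0,5]},
    {"hand": 1,"yaw": 0,"travel": [0,0,5]},
    {"hand": 1,"yaw": 0,"travel": [0,0,4]},
    {"hand": 1,"yaw": 0,"travel": [0,0,3]},
    {"hand": 1,"yaw": 0,"travel": [0,0,2]},
    {"hand": 1,"yaw": 0,"travel": [0,0,0]}
  ],
  "newtons": 60
}}

```text
t: 50.6
tcp_pos: [0.6548, 0.0059, 0.0696]
tool_rot: [0.995, -0.096, 0.0, 0.0]
force: [-3.3, 0.0, 9.5]
finger_gap: 0.499
```

{"op": "servo_tool", "data": {
  "increments": [
    {"hand": 1,"yaw": 0,"travel": [0.5,0,1]},
    {"hand": 1,"yaw": 0,"travel": [0.5,0,0.5]},
    {"hand": 1,"yaw": 0,"travel": [0.5,0,0]},
    {"hand": 1,"yaw": 0,"travel": [0,0,0]}
  ],
  "newtons": 60
}}

```text
t: 51.0
tcp_pos: [0.6551, 0.0058, 0.0696]
tool_rot: [0.995, -0.096, -0.001, 0.0]
force: [-8.3, 0.4, 19.5]
finger_gap: 0.501
```

```bash
python3 -c "
from h import *
plan((.6555,.0056,.0504))
b=snap('side');crop(b,200,110,80,110,6,'s32')
"
```

```text
t 51.0 tcp [0.6551 0.0058 0.0696] phi -11.0 tilt [-0.0019 -0.0001] yaw 0 tool mm [ 0.4  0.2 19.2] gap 0.501 q [-0.16  0.77  1.47 -0.    0.91  1.6 ] F [-8.3  0.4 19.5]
```

View pics/s32.png

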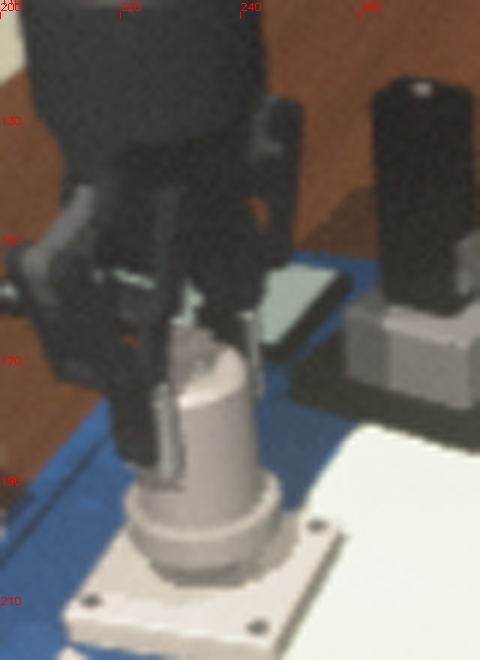

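{"op": "servo_tool", "data": {
  "increments": [
    {"hand": 1,"yaw": 0,"travel": [-0.5,0,-3]},
    {"hand": 1,"yaw": 0,"travel": [0,0,-5]},
    {"hand": 1,"yaw": 0,"travel": [0,0,-15]},
    {"hand": 1,"yaw": 0,"travel": [0,0,-30]},
    {"hand": 1,"yaw": 0,"travel": [0,0,-30]},
    {"hand": 1,"yaw": 0,"travel": [0,0,-18]},
    {"hand": 1,"yaw": 0,"travel": [0,0,0]},
    {"hand": 1,"yaw": 0,"travel": [0,0,0]}
  ],
  "newtons": 60
}}

```text
t: 51.85
tcp_pos: [0.6555, 0.0058, 0.167]
tool_rot: [0.995, -0.096, 0.0, 0.0]
force: [-0.5, 0.0, -2.0]
finger_gap: 0.492
```

```bash
python3 -c "
from h import *
plan((.462,.385,.165))
"
```

```text
t 51.85 tcp [0.6555 0.0058 0.167 ] phi -11.03 tilt [ 0.0002 -0.    ] yaw 0 tool mm [-262.5 -335.2    2. ] gap 0.492 q [-0.16  0.64  1.41 -0.    1.09  1.6 ] F [-0.5  0.  -2. ]
```

{"op": "servo_tool", "data": {
  "increments": [
    {"hand": 1,"yaw": 0,"travel": [-12,-15,0]},
    {"hand": 1,"yaw": 0,"travel": [-20,-26,0]},
    {"hand": 1,"yaw": 0,"travel": [-26,-33,0]},
    {"hand": 1,"yaw": 0,"travel": [-26,-33,0]},
    {"hand": 1,"yaw": 0,"travel": [-26,-33,0]},
    {"hand": 1,"yaw": 0,"travel": [-26,-33,0]},
    {"hand": 1,"yaw": 0,"travel": [-26,-33,0]},
    {"hand": 1,"yaw": 0,"travel": [-26,-33,0]},
    {"hand": 1,"yaw": 0,"travel": [-26,-33,0]},
    {"hand": 1,"yaw": 0,"travel": [-22,-28,0]},
    {"hand": 1,"yaw": 0,"travel": [-14,-18,0]},
    {"hand": 1,"yaw": 0,"travel": [-8,-11,0]},
    {"hand": 1,"yaw": 0,"travel": [-4.5,-6.2,0]},
    {"hand": 1,"yaw": 0,"travel": [0,0,0]},
    {"hand": 1,"yaw": 0,"travel": [0,0,20]},
    {"hand": 1,"yaw": 0,"travel": [0,0,35]},
    {"hand": 1,"yaw": 0,"travel": [0,0,35]},
    {"hand": 1,"yaw": 0,"travel": [0,0,20]},
    {"hand": 1,"yaw": 0,"travel": [0,0,0]},
    {"hand": 1,"yaw": 0,"travel": [0,0,0]}
  ],
  "newtons": 60
}}

```text
t: 53.85
tcp_pos: [0.4629, 0.3842, 0.0569]
tool_rot: [0.995, -0.097, -0.0, 0.0]
force: [0.8, 0.2, -1.4]
finger_gap: 0.496
```

```bash
python3 -c "
from h import *
plan((.462,.385,.0364))
b=snap('side','s33')
"
```

```text
t 53.85 tcp [0.4629 0.3842 0.0569] phi -11.12 tilt [-0.0002 -0.0003] yaw 0 tool mm [-1.  -0.7 20.5] gap 0.496 q [ 0.51  0.73  1.62 -0.    0.79  2.27] F [ 0.8  0.2 -1.4]
```

View pics/s33.png

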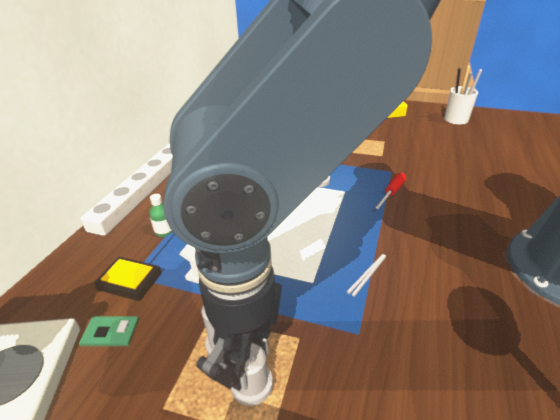

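{"op": "servo_tool", "data": {
  "increments": [
    {"hand": 1,"yaw": 0,"travel": [0,0,8]},
    {"hand": 1,"yaw": 0,"travel": [0,0,7]},
    {"hand": 1,"yaw": 0,"travel": [0,0,3]},
    {"hand": 1,"yaw": 0,"travel": [0,0,1]},
    {"hand": 1,"yaw": 0,"travel": [0,0,0.5]},
    {"hand": 1,"yaw": 0,"travel": [0,0,0]}
  ],
  "newtons": 60
}}

```text
t: 54.5
tcp_pos: [0.4621, 0.3851, 0.0375]
tool_rot: [0.995, -0.096, 0.0, -0.0]
force: [-0.1, -0.2, -1.1]
finger_gap: 0.496
```

{"op": "servo_tool", "data": {
  "increments": [
    {"hand": 1,"yaw": 0,"travel": [0,0,0.7]},
    {"hand": 1,"yaw": 0,"travel": [0,0,0.5]},
    {"hand": 1,"yaw": 0,"travel": [0,0,0]}
  ],
  "newtons": 60
}}

```text
t: 54.8
tcp_pos: [0.4623, 0.3852, 0.0368]
tool_rot: [0.995, -0.096, 0.0, -0.0]
force: [-0.1, -0.4, 3.5]
finger_gap: 0.496
```

{"op": "servo_tool", "data": {
  "increments": [
    {"hand": 0,"yaw": 0,"travel": [0,0,0]},
    {"hand": 0,"yaw": 0,"travel": [0,0,0]},
    {"hand": 0,"yaw": 0,"travel": [0,0,0]},
    {"hand": 0,"yaw": 0,"travel": [0,0,0]},
    {"hand": 0,"yaw": 0,"travel": [0,0,-10]},
    {"hand": 0,"yaw": 0,"travel": [0,0,-30]},
    {"hand": 0,"yaw": 0,"travel": [0,0,-45]},
    {"hand": 0,"yaw": 0,"travel": [0,0,-45]},
    {"hand": 0,"yaw": 0,"travel": [0,0,-35]},
    {"hand": 0,"yaw": 0,"travel": [5,20,0]},
    {"hand": 0,"yaw": 0,"travel": [11,40,0]},
    {"hand": 0,"yaw": 0,"travel": [11,40,0]},
    {"hand": 0,"yaw": 0,"travel": [11,40,0]},
    {"hand": 0,"yaw": 0,"travel": [11,40,0]},
    {"hand": 0,"yaw": 0,"travel": [11,40,0]},
    {"hand": 0,"yaw": 0,"travel": [11,40,0]},
    {"hand": 0,"yaw": 0,"travel": [11,40,0]},
    {"hand": 0,"yaw": 0,"travel": [11,40,0]},
    {"hand": 0,"yaw": 0,"travel": [11,40,0]},
    {"hand": 0,"yaw": 0,"travel": [10,25,0]}
  ],
  "newtons": 40
}}

```text
t: 56.8
tcp_pos: [0.4965, -0.037, 0.202]
tool_rot: [0.995, -0.097, 0.001, 0.0]
force: [-0.4, -0.4, 0.0]
finger_gap: 0.997
```

```bash
python3 -c "
from h import *
b=snap('side','s34');a=snap('top','t34')
crop(b,295,145,50,50,10,'s34c')
plan((.507,-.160,.03))
"
```

```text
t 56.9 tcp [ 0.4979 -0.0378  0.2021] phi -11.3 tilt [ 0.0029 -0.0016] yaw 0 tool mm [ 32.8 118.  172.1] gap 1.001 q [-0.3   0.4   1.78 -0.    0.96  1.47] F [0.9 0.5 0.1]
```

View pics/s34.png

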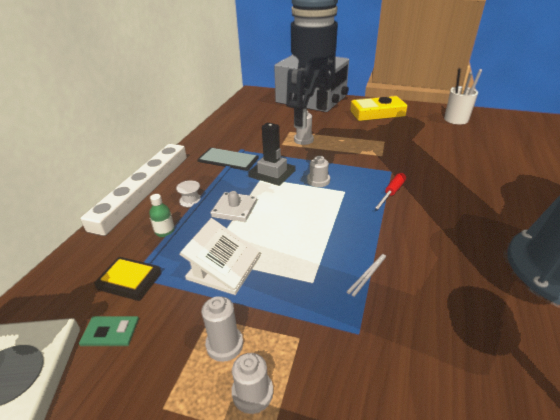

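View pics/t34.png

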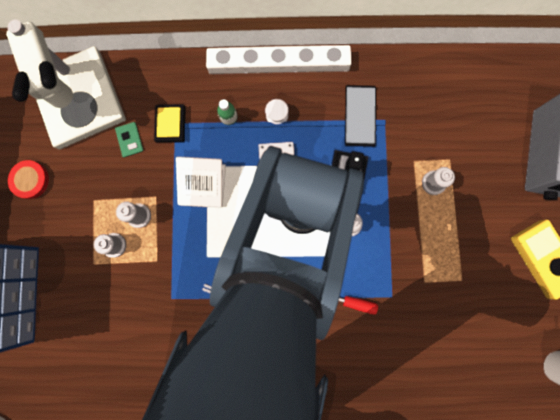

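View pics/s34c.png

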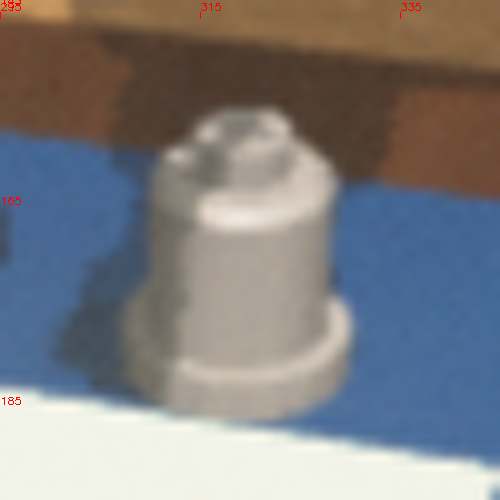

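```bash
python3 - <<'E'
from h import *
a=manip.snapshot("top");b=manip.snapshot("side")
print(onz(b,(319.3,157.8),.064),onz(a,(353,221.5),.064),onz(a,(165+556/3,80+431/3),.006))
im={"pixels":cv2.imread("pics/top0.png")};crop(im,332,203,40,40,12,"n3t")
im={"pixels":cv2.imread("pics/t34.png")};crop(im,85,185,85,90,6,"sqt")
plan((.507,-.160,.03))
E
```

```text
[ 0.5063173  -0.15665688  0.064     ] [ 0.50576088 -0.15809578  0.064     ] [ 0.50658555 -0.1605535   0.006     ]
t 57.0 tcp [ 0.4963 -0.0346  0.2016] phi -11.13 tilt [0.0002 0.0004] yaw 0 tool mm [ 34.7 121.  171.6] gap 0.998 q [-0.29  0.4   1.78  0.    0.96  1.47] F [-2.1  0.5 -1.1]
```

View pics/n3t.png

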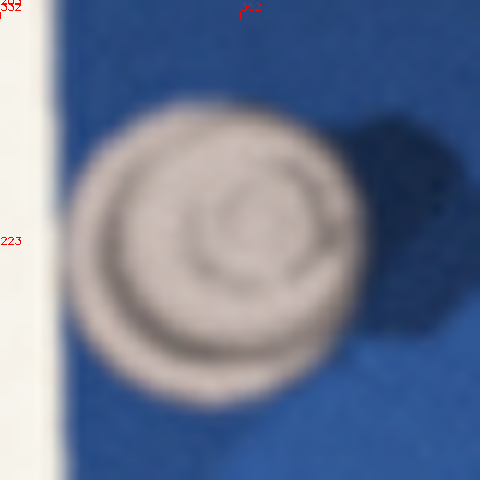

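View pics/sqt.png

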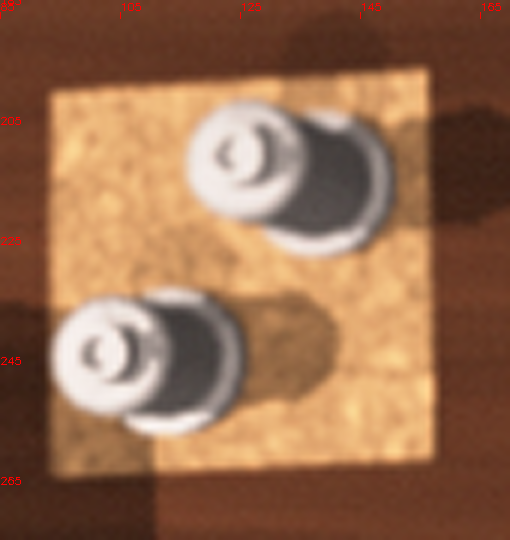

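{"op": "servo_tool", "data": {
  "increments": [
    {"hand": 0,"yaw": 0,"travel": [5,20,0]},
    {"hand": 0,"yaw": 0,"travel": [11,40,0]},
    {"hand": 0,"yaw": 0,"travel": [11,40,0]},
    {"hand": 0,"yaw": 0,"travel": [6.6,20.2,0]},
    {"hand": 0,"yaw": 0,"travel": [0,0,0]},
    {"hand": 0,"yaw": 0,"travel": [0,0,30]},
    {"hand": 0,"yaw": 0,"travel": [0,0,40]},
    {"hand": 0,"yaw": 0,"travel": [0,0,40]},
    {"hand": 0,"yaw": 0,"travel": [0,0,40]},
    {"hand": 0,"yaw": 0,"travel": [0,0,20]},
    {"hand": 0,"yaw": 0,"travel": [0,0,4]},
    {"hand": 0,"yaw": 0,"travel": [0,0,0]},
    {"hand": 0,"yaw": 0,"travel": [0,0,0]}
  ],
  "newtons": 40
}}

```text
t: 58.3
tcp_pos: [0.5073, -0.1582, 0.0284]
tool_rot: [0.995, -0.096, 0.001, 0.0]
force: [0.1, 0.4, -0.8]
finger_gap: 1.0
```

```bash
python3 -c "
from h import *
plan((.5063,-.159,.027))
b=snap('side');crop(b,260,60,110,140,4,'s35')
"
```

```text
t 58.3 tcp [ 0.5073 -0.1582  0.0284] phi -10.96 tilt [ 0.0017 -0.0008] yaw 0 tool mm [-0.8  1.   1.4] gap 1.0 q [-0.51  0.73  1.81  0.    0.6   1.25] F [ 0.1  0.4 -0.8]
```

View pics/s35.png

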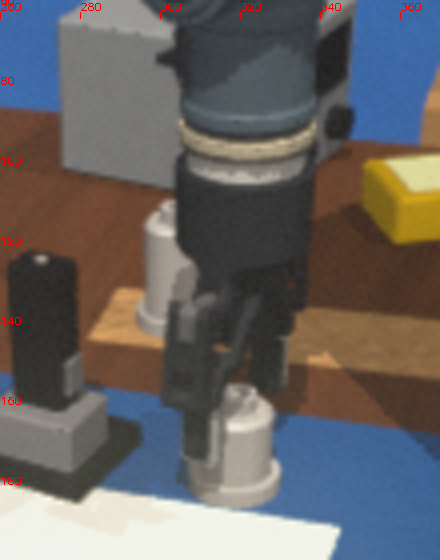

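{"op": "servo_tool", "data": {
  "increments": [
    {"hand": 1,"yaw": 0,"travel": [0,0,0]},
    {"hand": 1,"yaw": 0,"travel": [0,0,0]},
    {"hand": 1,"yaw": 0,"travel": [0,0,0]},
    {"hand": 1,"yaw": 0,"travel": [0,0,0]},
    {"hand": 1,"yaw": 0,"travel": [0,0,0]},
    {"hand": 1,"yaw": 0,"travel": [0,0,0]},
    {"hand": 1,"yaw": 0,"travel": [0,0,-5]},
    {"hand": 1,"yaw": 0,"travel": [0,0,-15]},
    {"hand": 1,"yaw": 0,"travel": [0,0,-35]},
    {"hand": 1,"yaw": 0,"travel": [0,0,-35]},
    {"hand": 1,"yaw": 0,"travel": [0,0,-20]},
    {"hand": 1,"yaw": 0,"travel": [0,0,0]},
    {"hand": 1,"yaw": 0,"travel": [0,0,0]}
  ],
  "newtons": 60
}}

```text
t: 59.65
tcp_pos: [0.506, -0.1586, 0.137]
tool_rot: [0.995, -0.096, -0.0, -0.0]
force: [-0.1, -0.7, -0.9]
finger_gap: 0.493
```

```bash
python3 -c "
from h import *
plan((.6553,.0056,.137))
b=snap('side');crop(b,270,40,90,140,5,'s36')
"
```

```text
t 59.65 tcp [ 0.506  -0.1586  0.137 ] phi -11.04 tilt [-0.0003  0.0002] yaw 0 tool mm [ 115.1 -189.7   -0. ] gap 0.493 q [-0.51  0.54  1.76 -0.    0.85  1.25] F [-0.1 -0.7 -0.9]
```

View pics/s36.png

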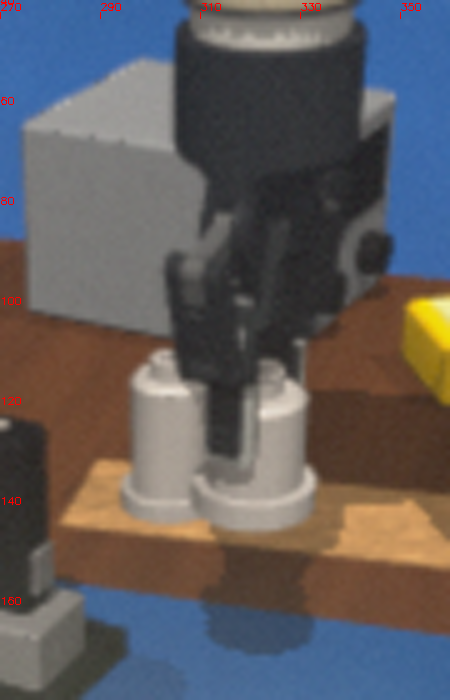

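```bash
python3 - <<'E'
from noz import *
b=manip.snapshot("side")
axis(b,(308.4,333.2),.116,139.5)
E
```

```text
nozzle rel TCP along tool x mm -0.4 z 0.1105
```

{"op": "servo_tool", "data": {
  "increments": [
    {"hand": 1,"yaw": 0,"travel": [0,-20,0]},
    {"hand": 1,"yaw": 0,"travel": [4,-36,0]},
    {"hand": 1,"yaw": 0,"travel": [14,-36,0]},
    {"hand": 1,"yaw": 0,"travel": [22,-36,0]},
    {"hand": 1,"yaw": 0,"travel": [24,-30,0]},
    {"hand": 1,"yaw": 0,"travel": [24,-18,0]},
    {"hand": 1,"yaw": 0,"travel": [18,-9,0]},
    {"hand": 1,"yaw": 0,"travel": [8,-4,0]},
    {"hand": 1,"yaw": 0,"travel": [2.8,-1,0]},
    {"hand": 1,"yaw": 0,"travel": [0,0,0]},
    {"hand": 1,"yaw": 0,"travel": [0,0,20]},
    {"hand": 1,"yaw": 0,"travel": [0,0,22]},
    {"hand": 1,"yaw": 0,"travel": [0,0,11]},
    {"hand": 1,"yaw": 0,"travel": [0,0,4]},
    {"hand": 1,"yaw": 0,"travel": [0,0,0]},
    {"hand": 1,"yaw": 0,"travel": [0,0,0]}
  ],
  "newtons": 60
}}

```text
t: 61.35
tcp_pos: [0.658, 0.0051, 0.0811]
tool_rot: [0.995, -0.096, 0.001, 0.0]
force: [0.4, 0.2, -2.2]
finger_gap: 0.495
```

```bash
python3 -c "
from h import *
plan((.657,.0056,.042))
b=snap('side');crop(b,200,110,80,110,6,'s37')
"
```

```text
t 61.35 tcp [0.658  0.0051 0.0811] phi -11.05 tilt [ 0.0015 -0.0002] yaw 0 tool mm [-1.1 -0.3 39.1] gap 0.495 q [-0.16  0.75  1.46  0.    0.93  1.6 ] F [ 0.4  0.2 -2.2]
```

View pics/s37.png

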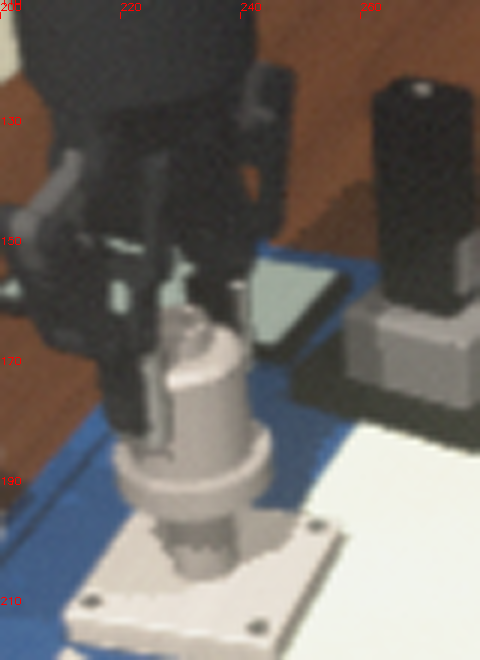

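{"op": "servo_tool", "data": {
  "increments": [
    {"hand": 1,"yaw": 0,"travel": [-1,0,4]},
    {"hand": 1,"yaw": 0,"travel": [-0.5,0,5]},
    {"hand": 1,"yaw": 0,"travel": [0,0,5]},
    {"hand": 1,"yaw": 0,"travel": [0,0,4]},
    {"hand": 1,"yaw": 0,"travel": [0,0,2]},
    {"hand": 1,"yaw": 0,"travel": [0,0,2]},
    {"hand": 1,"yaw": 0,"travel": [0,0,0]}
  ],
  "newtons": 60
}}

```text
t: 62.1
tcp_pos: [0.6561, 0.0057, 0.0579]
tool_rot: [0.995, -0.096, 0.0, -0.0]
force: [0.6, -0.2, -3.3]
finger_gap: 0.496
```

Past the blocked depth without force; continue home.

{"op": "servo_tool", "data": {
  "increments": [
    {"hand": 1,"yaw": 0,"travel": [0,0,4]},
    {"hand": 1,"yaw": 0,"travel": [0,0,4]},
    {"hand": 1,"yaw": 0,"travel": [0,0,3]},
    {"hand": 1,"yaw": 0,"travel": [0,0,2]},
    {"hand": 1,"yaw": 0,"travel": [0,0,1.5]},
    {"hand": 1,"yaw": 0,"travel": [0,0,1]},
    {"hand": 1,"yaw": 0,"travel": [0,0,1]},
    {"hand": 1,"yaw": 0,"travel": [0,0,0]}
  ],
  "newtons": 60
}}

```text
t: 62.9
tcp_pos: [0.6562, 0.0057, 0.0433]
tool_rot: [0.995, -0.096, 0.0, 0.0]
force: [-0.7, -0.0, 7.5]
finger_gap: 0.496
```

```bash
python3 -c "
from h import *
plan((.657,.0056,.042))
b=snap('side');crop(b,200,110,80,110,6,'s38')
"
```

```text
t 62.9 tcp [0.6562 0.0057 0.0433] phi -11.02 tilt [ 0.0006 -0.0002] yaw 0 tool mm [ 0.8 -0.1  1.3] gap 0.496 q [-0.16  0.8   1.48 -0.    0.86  1.6 ] F [-0.7 -0.   7.5]
```

View pics/s38.png

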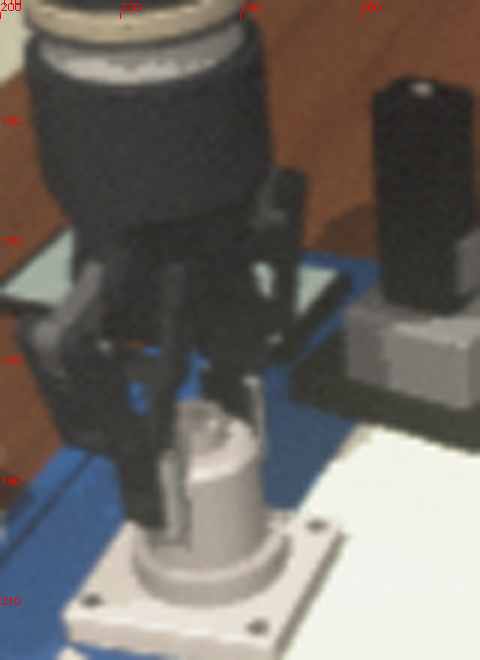

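{"op": "servo_tool", "data": {
  "increments": [
    {"hand": 1,"yaw": 0,"travel": [0,0,-3]},
    {"hand": 1,"yaw": 0,"travel": [0,0,-6]},
    {"hand": 1,"yaw": 0,"travel": [0,0,-12]},
    {"hand": 1,"yaw": 0,"travel": [0,0,-25]},
    {"hand": 1,"yaw": 0,"travel": [0,0,-40]},
    {"hand": 1,"yaw": 0,"travel": [0,0,-40]},
    {"hand": 1,"yaw": 0,"travel": [0,0,-25]},
    {"hand": 1,"yaw": 0,"travel": [0,0,-8]},
    {"hand": 1,"yaw": 0,"travel": [0,0,0]},
    {"hand": 1,"yaw": 0,"travel": [0,0,0]}
  ],
  "newtons": 60
}}

```text
t: 63.95
tcp_pos: [0.6545, 0.0059, 0.1992]
tool_rot: [0.995, -0.096, -0.002, -0.0]
force: [0.4, -1.0, -2.2]
finger_gap: 0.496
```

```bash
python3 -c "
from h import *
plan((.48,-.3615,.200))
"
```

```text
t 63.95 tcp [0.6545 0.0059 0.1992] phi -11.03 tilt [-0.0037  0.0005] yaw 0 tool mm [-101.   394.    -0.8] gap 0.496 q [-0.16  0.6   1.38 -0.    1.16  1.6 ] F [ 0.4 -1.  -2.2]
```

{"op": "servo_tool", "data": {
  "increments": [
    {"hand": 1,"yaw": 0,"travel": [-3,14,0]},
    {"hand": 1,"yaw": 0,"travel": [-7,28,0]},
    {"hand": 1,"yaw": 0,"travel": [-9,36,0]},
    {"hand": 1,"yaw": 0,"travel": [-9,36,0]},
    {"hand": 1,"yaw": 0,"travel": [-9,36,0]},
    {"hand": 1,"yaw": 0,"travel": [-9,36,0]},
    {"hand": 1,"yaw": 0,"travel": [-9,36,0]},
    {"hand": 1,"yaw": 0,"travel": [-9,36,0]},
    {"hand": 1,"yaw": 0,"travel": [-9,36,0]},
    {"hand": 1,"yaw": 0,"travel": [-9,36,0]},
    {"hand": 1,"yaw": 0,"travel": [-8,30,0]},
    {"hand": 1,"yaw": 0,"travel": [-6,20,0]},
    {"hand": 1,"yaw": 0,"travel": [-4,10,0]},
    {"hand": 1,"yaw": 0,"travel": [-1,4,0]},
    {"hand": 1,"yaw": 0,"travel": [0,0,0]},
    {"hand": 1,"yaw": 0,"travel": [0,0,30]},
    {"hand": 1,"yaw": 0,"travel": [0,0,40]},
    {"hand": 1,"yaw": 0,"travel": [0,0,40]},
    {"hand": 1,"yaw": 0,"travel": [0,0,30]},
    {"hand": 1,"yaw": 0,"travel": [0,0,0]}
  ],
  "newtons": 60
}}

```text
t: 65.95
tcp_pos: [0.4795, -0.3576, 0.0564]
tool_rot: [0.995, -0.095, -0.004, -0.004]
force: [-1.1, 0.8, -1.9]
finger_gap: 0.499
```

{"op": "servo_tool", "data": {
  "increments": [
    {"hand": 1,"yaw": 0,"travel": [0,0,15]},
    {"hand": 1,"yaw": 0,"travel": [0,0,10]},
    {"hand": 1,"yaw": 0,"travel": [0,0,3]},
    {"hand": 1,"yaw": 0,"travel": [0,0,0]},
    {"hand": 1,"yaw": 0,"travel": [0,0,0]}
  ]
}}

```text
t: 66.45
tcp_pos: [0.4819, -0.3622, 0.0335]
tool_rot: [0.995, -0.096, 0.001, 0.001]
force: [-0.6, 1.0, -1.9]
finger_gap: 0.495
```

```bash
python3 -c "
from h import *
plan((.48,-.3615,.028))
b=snap('side');crop(b,270,60,130,110,5,'s39')
"
```

```text
t 66.45 tcp [ 0.4819 -0.3622  0.0335] phi -11.03 tilt [ 0.0011 -0.0012] yaw 0 tool mm [-2.  -0.3  5.5] gap 0.495 q [-0.83  0.77  1.62 -0.    0.74  0.93] F [-0.6  1.  -1.9]
```

View pics/s39.png

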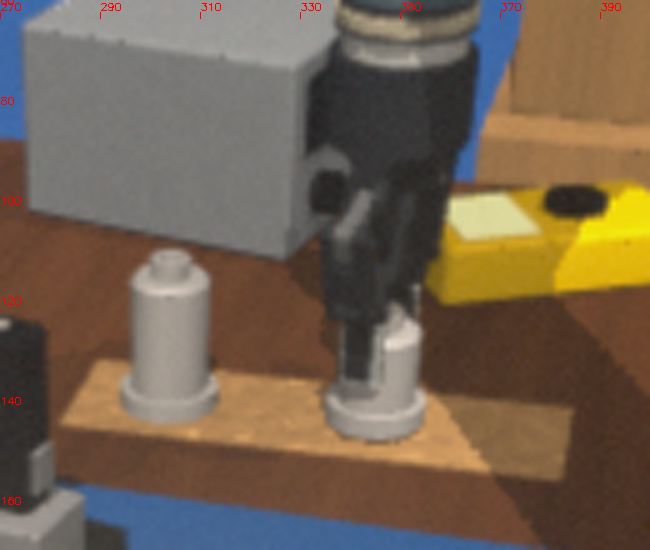

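Aligned over the pad; lower the last few millimetres.

{"op": "servo_tool", "data": {
  "increments": [
    {"hand": 1,"yaw": 0,"travel": [0,0,3]},
    {"hand": 1,"yaw": 0,"travel": [0,0,1.5]},
    {"hand": 1,"yaw": 0,"travel": [0,0,0.7]},
    {"hand": 1,"yaw": 0,"travel": [0,0,0]},
    {"hand": 1,"yaw": 0,"travel": [0,0,0]}
  ],
  "newtons": 60
}}

```text
t: 67.0
tcp_pos: [0.4815, -0.3619, 0.0283]
tool_rot: [0.995, -0.096, 0.0, 0.0]
force: [-1.8, 1.8, 5.0]
finger_gap: 0.494
```

Contact. Release, rise, and move clear so both cameras see the bench.

{"op": "servo_tool", "data": {
  "increments": [
    {"hand": 0,"yaw": 0,"travel": [0,0,0]},
    {"hand": 0,"yaw": 0,"travel": [0,0,0]},
    {"hand": 0,"yaw": 0,"travel": [0,0,0]},
    {"hand": 0,"yaw": 0,"travel": [0,0,0]},
    {"hand": 0,"yaw": 0,"travel": [0,0,-10]},
    {"hand": 0,"yaw": 0,"travel": [0,0,-30]},
    {"hand": 0,"yaw": 0,"travel": [0,0,-45]},
    {"hand": 0,"yaw": 0,"travel": [0,0,-45]},
    {"hand": 0,"yaw": 0,"travel": [0,0,-45]},
    {"hand": 0,"yaw": 0,"travel": [0,0,-25]},
    {"hand": 0,"yaw": 0,"travel": [-15,10,0]},
    {"hand": 0,"yaw": 0,"travel": [-25,25,0]},
    {"hand": 0,"yaw": 0,"travel": [-25,30,0]},
    {"hand": 0,"yaw": 0,"travel": [-25,30,0]},
    {"hand": 0,"yaw": 0,"travel": [-25,30,0]},
    {"hand": 0,"yaw": 0,"travel": [-20,30,0]},
    {"hand": 0,"yaw": 0,"travel": [-10,10,0]},
    {"hand": 0,"yaw": 0,"travel": [0,0,0]},
    {"hand": 0,"yaw": 0,"travel": [0,0,0]},
    {"hand": 0,"yaw": 0,"travel": [0,0,0]}
  ],
  "newtons": 40
}}

```text
t: 69.0
tcp_pos: [0.3085, -0.4944, 0.2272]
tool_rot: [0.995, -0.095, -0.0, -0.001]
force: [0.2, 0.0, 0.6]
finger_gap: 1.002
```

```bash
python3 -c "
from h import *
plan((.48,-.3615,.028))
b=snap('side','s40');a=snap('top','t40')
"
```

```text
t 69.0 tcp [ 0.3085 -0.4944  0.2272] phi -10.95 tilt [0.     0.0015] yaw 0 tool mm [ 143.2 -163.1  199.2] gap 1.002 q [-1.2   0.48  1.54  0.    1.12  0.56] F [0.2 0.  0.6]
```

View pics/s40.png

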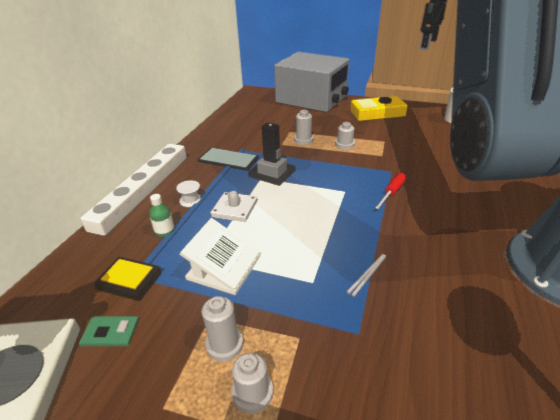

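View pics/t40.png

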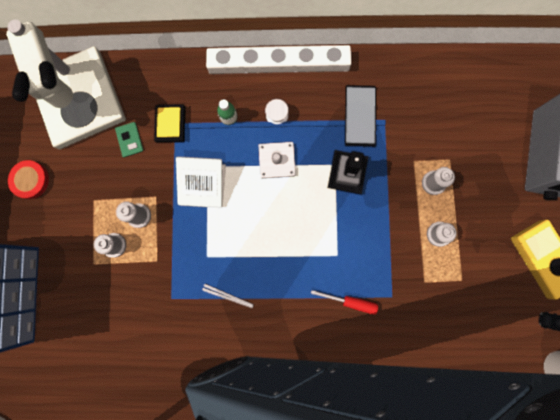

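```bash
python3 - <<'E'
from h import *
A={"pixels":cv2.imread("pics/t40.png")};B={"pixels":cv2.imread("pics/s40.png")}
crop(A,320,140,60,60,6,"f1");crop(B,240,115,70,75,5,"f2");crop(A,405,155,65,130,4,"f3");crop(A,85,185,85,90,4,"f4")
L=[cv2.imread(f"pics/f{i}.png") for i in(1,2,3,4)]
H=560;W=sum(l.shape[1] for l in L);c=np.zeros((H,W,3),np.uint8);x=0
for l in L: c[:l.shape[0],x:x+l.shape[1]]=l[:H];x+=l.shape[1]
c=cv2.resize(c,None,fx=min(1,800/W),fy=min(1,800/W));cv2.imwrite("pics/fin.png",c);print(c.shape)
E
```

```text
(342, 800, 3)
```

View pics/fin.png

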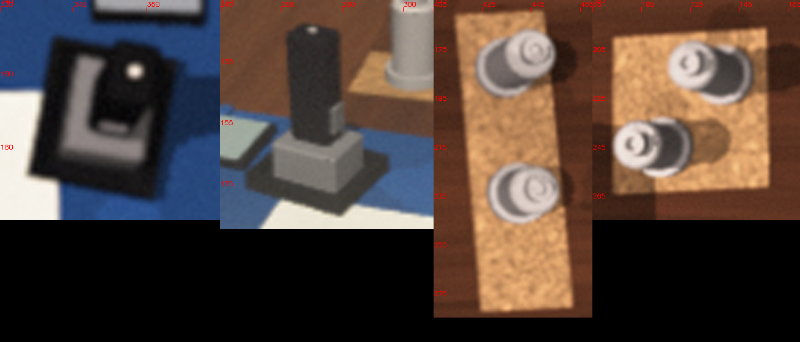

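The scanner stands flat in its dock. All four nozzles stand with their whole foot flanges inside their pads, and the gripper is clear of everything. Handing in.

```bash
python3 -c "
from station import manip
print(manip.sign_off())"
```

```text
the job is handed in; nothing more can be done
None
```

The job is done and handed in at about 69 s of the 210 s allowed. The sign-off gives no verdict, so the results below are my own readings.

- **Scan:** The arm cannot be tilted through this interface, so I tipped the scanner in the grip against its dock until it leaned about 0.48 rad (the label slopes 0.50). I held it for about 3 s with its sight point within about 2 mm of the label's centre at about 100 mm. Pushing it upright again on the dock floor failed because it slid about 15 mm, so I used the dock rim. It now stands flat in its dock.
- **Gauging, tallest first:**

| Nozzle | Result on the gauge | Placed on |
|---|---|---|
| 100 mm | stopped short, about 18 mm above the block | square pad |
| 88 mm | went fully home | long pad |
| 76 mm | stopped short, about 18 mm above the block | square pad |
| 64 mm | went fully home | long pad |

- **Last checks:** Both cameras show all four nozzles upright with their whole feet on the right pads. The scanner is in its dock, the stand and the other things look unmoved, and the gripper is clear of everything.
- **Readings that disagreed:**
    - Two-view heights for the three shorter nozzles came out 4–6 mm low, though their order was clear.
    - The height at which the nozzles met the gauge was about 1 mm above my prediction for three of the four. That is far less than the 18 mm separating home from stopped short.
    - The 1.3° tilt difference in the scan was not corrected.

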